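Load the sample feeder of a chromatography bench

TASK

Get the sample feeder ready for a run: first slide the stop gate fully shut across the lower end of the sloped chute, then load every white sample puck upright into the chute, pushing each one down until it rests against the gate or against the puck below it, and fit the aluminium reference cell into its holder, one end tucked under the lip and the block lying flat in the pocket. Only when all of that is done, throw the start lever all the way over; leave the other things on the bench where they stand.

Things in the scene. Friction and masses are not known exactly. Their poses are not given: they have to be found in the camera images.
- deck: sloped aluminium chute, fixed, open above. Origin: middle of the chute floor at the shut gate's uphill face. y points downhill along the chute (13 degrees below level), z up square to the floor, x across. Floor from y = -200 mm (upper end) to the gate at 0; 39 mm wide between rails 6 mm thick, 10 mm high. A puck left on the slope stays put: it must be pushed
- hood (a point): clear hood bridging the chute's lowest part (deck y = -28 to -1 mm), underside 40 mm and top 43 mm over the chute floor; the point is the middle of its 3 mm thickness, frame as the deck's. The lowest puck has to be pushed in under it from uphill; its sides stand 25.5 mm either side of the middle
- gate (a joint): stop gate: a steel blade 26 mm high that slides along deck x across the chute's lower end. 0 = open (drawn aside to deck -x, the robot's side), 0.045 m = fully shut; starts near 0, stays where left, needs about 2 N to slide
- gate_tab (a point): black upright tab on the gate's -x end, to push or pinch: 8 mm thick (deck x), 20 mm wide (deck y), standing 46 mm above the chute floor level; the point is at its middle, 30 mm above the floor level. Turned as the deck; moves to deck +x as the gate shuts
- puck0_mid (a point): sample puck: plain white closed cylinder, 36 mm diameter, 30 mm tall, about 60 g, grey disc in its top and a thin grey band; stands upright on the bench at the start (may be absent). The point is its centre, 15 mm above its underside; z is its axis, up
- puck1_mid (a point): sample puck: plain white closed cylinder, 36 mm diameter, 30 mm tall, about 60 g, grey disc in its top and a thin grey band; stands upright on the bench at the start (may be absent). The point is its centre, 15 mm above its underside; z is its axis, up
- puck2_mid (a point): sample puck: plain white closed cylinder, 36 mm diameter, 30 mm tall, about 60 g, grey disc in its top and a thin grey band; stands upright on the bench at the start (may be absent). The point is its centre, 15 mm above its underside; z is its axis, up
- puck3_mid (a point): sample puck: plain white closed cylinder, 36 mm diameter, 30 mm tall, about 60 g, grey disc in its top and a thin grey band; stands upright on the bench at the start (may be absent). The point is its centre, 15 mm above its underside; z is its axis, up
- cell_mid (a point): reference cell: plain aluminium block 62 mm (its x) x 38 mm (y) x 22 mm (z), about 140 g, a round green glass window in its top face; lies flat on the bench. The point is its centre. Either end may go under the lip
- holder: cell holder, fixed: pale base 85 x 56 mm, pocket 65 mm (its x) x 40.6 mm (y). Origin: middle of its underside on the bench, under the pocket's centre; pocket floor 6 mm above the bench. The two long walls and the -x end wall (6 mm thick) rise 9 mm above the pocket floor; the +x end wall is 28.5 mm tall with the lip. A seated cell's centre is 17 mm above the bench
- lip (a point): middle of the lip's free edge, frame as the holder's: the lip overhangs the pocket's +x end by 6 mm, 4 mm thick, underside 24.5 mm above the pocket floor. So the cell cannot be lowered in level: tilt it about 0.2 rad, end towards +x down, slide that end under the lip to the wall, then lower the other end until it drops flat
- lever (a joint): start lever: steel arm with a black ball (26 mm) on a white block 70 x 50 x 25 mm. 0 = leaning 0.5 rad to one side (its start), 1.0 = thrown fully over to the other side; stays where left; pushing at the ball takes about 1 N. The arm turns about the block's middle, 22 mm above the bench; the ball's centre is 80 mm from that axis
- lever_tip (a point): centre of the lever's ball; this frame turns with the lever: its y axis is the hinge axis (level), and at joint value v the frame is turned v about it, so growing values carry the ball along +x of the frame
- jar: bystander: closed white-capped jar, 40 mm diameter, 55 mm tall; origin at the centre of its underside; not to be moved
- amber_bottle: bystander: amber bottle, 66 mm diameter, 130 mm tall; origin at the centre of its underside; not to be moved
- beaker: bystander: open white beaker, 68 mm diameter, 75 mm tall; origin at the centre of its underside; not to be moved
- solvent: bystander: clear bottle with screw cap, 72 mm diameter, 120 mm tall; origin at the centre of its underside; not to be moved
- collar: bystander: steel ring lying flat, 48 mm diameter, 14 mm tall; origin at the centre of its underside; not to be moved
- reel: bystander: black disc, 60 mm diameter, 30 mm tall; origin at the centre of its underside; not to be moved
- tip_case: bystander: white closed case 90 x 120 x 55 mm; origin at the centre of its underside; not to be moved
Not all that is in view belongs to the job. Leave any green or pink look-alike of the part that bears puck1_mid alone. What is shaped like the part that bears puck0_mid but brown or pink is not meant.

How it is judged:
By the outcome, as a careful person would: the job done as asked, in the order asked, and still so for the second after the job is handed in, with the robot touching nothing.
Of puck0, puck1, puck2, puck3 only 3 to 4 are there at a start; the rules pass over those that are not, and their reading is None.
At some moment in a run one of puck0, puck1, puck2, puck3, cell may be knocked a few centimetres aside while the robot is not near it.
It also fails if it takes over 210 s, if anything falls off the work surface, if the arm or the gripper's body presses on something with over 40 N, if the wrist force passes 120 N, or if a joint passes its speed limit or range.

ROBOT

A 6-joint arm with a two-finger parallel gripper is mounted at the origin on the work surface. World frame = base frame: x ahead of the robot, y to its left, z up, the work surface at z = 0. Lengths are in mm, angles in degrees, forces in N, time in s.
With the tool pointing down it reaches from about 425 to 950 mm from the base axis. Payload 14.7 kg.
Tool frame: the origin (TCP) lies at the very end of the fingers, on their centre line; the grasp point (between the pads) lies 19 mm behind it; y points along the fingers, x is the direction in which the jaws open and shut, and the axes are right-handed (so a half turn about y gives the same grasp; the last joint's range is limited). The gripper opens to 85 mm and grips with 20 to 120 N. Pads are 22 mm wide; open, the fingers measure 114 mm over their backs; the gripper's body (76 mm by 85 mm) begins 54 mm behind the grasp point. The pads swing forward as they close: fully open they stand 13 mm farther back than shut.
Start: joints at [70.783, 27.513, 91.461, -0, 61.026, -2.67], TCP at [185.097, 623.082, 231.297] pointing down, gripper open.
Joint ranges: [-157.49, 157.49], [-46.99, 117.5], [13.45, 153.17], [-89.5, 269.5], [5.16, 153.95], [-167.48, 167.48]. Speed limits (degrees/s): [108.29, 108.29, 136.94, 172.46, 172.46, 172.46].

INTERFACE

Orientations are given as a 3x3 rotation matrix whose columns are the frame's x, y, z axes.
In Python, from station import bot gives the robot as it stands.
- The arm moves only by the tool carry_out, never from a script. Its argument "motion" is a list that holds one entry, the list of rows, each a list of 4 numbers: the shift along the tool's x, y, z in cm, then the turn about the tool's y in rad. A call has 1 to 12 rows; each row is the pose to reach, as a shift and turn from the pose commanded when the call began, along the tool's axes at that moment; what a row does not reach only later rows make up. A row lasts 1/10 s, in which the tool goes at most 50 mm and 8.59 degrees, less where a joint would pass 70% of its speed; a pose out of reach is approached as far as the arm can. A call with a gripper value outside its range is refused whole. "claw" is the opening in per cent of the stroke, from 0 (shut) to 100 (fully open), set as the call begins (left out, the last holds). The fingers move at their own pace and stop on an object; "force" is the grip in N (left out, the last holds). Time passes only in rows, so rows that repeat a pose let the fingers close. It gives the time, the measured TCP pose, the force and the opening at its end, in the units of the state.
- bot.read_state(): the state, without advancing time (a new reading comes with each control period).
- bot.capture(name): name is "scene" or "top" or "wrist"; returns a dict with "pixels" (420x560x3 uint8, blue, green, red), "depth" (420x560 float32, mm along the optical axis (not along the pixel's ray), 0 where there is no reading), "vertical_fov" (degrees; the focal length in pixels is half the picture's height over the tangent of half this angle, whatever the lens; pixels are square), "cx", "cy" (the principal point, pixels), "origin" and "orientation" of the camera in the world; the wrist camera has in their place "T_tool_cam" (4x4, takes a point from camera to tool coordinates, whose origin is the TCP and whose axes are the tool frame's). Camera axes: x right, y up, looking along -z (the intrinsics and any distortion apply to the point x, -y, -z); pixel columns grow to the right and rows downward; lengths in mm; the calibration is good to about 2 mm. A picture is of the moment at which its call begins: read the wrist's pose just before it.
- bot.finish_job(): hands the job in, once; it reports no verdict.
The state is a dict: "clock": time; "joints": joint angles; "dq": joint speeds; "tau": joint torques, N m; "position": TCP position; "tcp_rot": TCP orientation; "force": force on the tool from outside, world axes, zero at the start; "torque": the same for the moment, N m; "opening": finger opening in mm.
Only numpy, scipy, OpenCV 4.12 (cv2) and the standard library are available. Lean on these libraries where they do the work, as an engineer would, in place of code of your own. Each camera call takes 0.05 s, during which the arm holds its last target.

## Working session

There is one attempt and no reset: what is moved stays moved. The work goes in short steps, Python scripts to look and compute and a tool call to move; the robot and the scene stay as the last step left them, time stands still between calls to the robot, and variables do not carry over. Pictures are saved under pics/ and viewed, and the job is handed in when it is done.

Besides the shell and the picture viewer there is one more tool, called after ">>>" as name([rows], argument=value, ...), one row to a line, values as JSON. carry_out: Moves the arm, as the interface text tells. Its arguments: {"type":"object","properties":{"motion":{"type":"array","items":{"type":"array","items":{"type":"array","items":{"type":"number"}}}},"claw":{"type":"number"},"force":{"type":"number"}},"required":["motion"]}

```bash
ls; mkdir -p pics; python3 - <<'E'
from station import bot
import cv2,numpy as np
print(bot.read_state())
for n in ["scene","top","wrist"]:
    c=bot.capture(n)
    cv2.imwrite(f"pics/{n}0.png",c["pixels"])
    np.savez(f"pics/{n}0.npz",**c)
    print(n,{k:v for k,v in c.items() if k not in("pixels","depth")})
E
```

```text
pics
{'clock': 0.0, 'joints': array([ 7.07844897e+01,  2.75477463e+01,  9.14944899e+01, -2.57116311e-03,
        6.10264671e+01, -2.66940088e+00]), 'dq': array([-0.0133892 , -0.11150948, -0.01409945, -0.01327212, -0.1398476 ,
        0.07536939]), 'tau': array([-4.65403809e-05, -9.50649047e+01, -4.30168247e+01, -3.44796654e-04,
        1.21642117e-02, -4.83467670e-05]), 'position': array([184.96054874, 622.69046212, 230.69146743]), 'tcp_rot': array([[ 2.84765799e-01, -3.57578181e-04, -9.58597054e-01],
       [ 9.58596370e-01, -1.14521378e-03,  2.84766023e-01],
       [-1.19962467e-03, -9.99999280e-01,  1.66554303e-05]]), 'force': array([ 0.08436978,  0.04596003, -0.63623017]), 'torque': array([-0.02005164, -0.00627433,  0.05841318]), 'opening': 85.22076126226776}
scene {'vertical_fov': 56.6196206730201, 'cx': 272.30464801587175, 'cy': 208.2550313404106, 'origin': array([1062.62829596, -729.03533186,  709.28910181]), 'orientation': array([[ 0.79749056, -0.36883992,  0.47745777],
       [ 0.60318349,  0.46989382, -0.64449164],
       [ 0.01335979,  0.80197064,  0.59721404]])}
top {'vertical_fov': 44.90262089183922, 'cx': 285.47590194494444, 'cy': 214.75740595208495, 'origin': array([ 220.5690249 ,  -45.02857465, 1703.44954426]), 'orientation': array([[-0.02995489,  0.97725244, -0.20995326],
       [-0.99953767, -0.03038117,  0.00119533],
       [-0.00521049,  0.209892  ,  0.97771069]])}
wrist {'vertical_fov': 64.51591378145437, 'cx': 281.9884088233811, 'cy': 204.2492685003532, 'T_tool_cam': array([[ 9.99999097e-01,  6.09182281e-04,  1.19826106e-03,
        -7.15882998e-01],
       [ 9.68080503e-04,  2.92079369e-01, -9.56393593e-01,
        -1.43454024e+02],
       [-9.32605366e-04,  9.56393889e-01,  2.92078515e-01,
         7.44044953e+01],
       [ 0.00000000e+00,  0.00000000e+00,  0.00000000e+00,
         1.00000000e+00]])}
```

View pics/scene0.png

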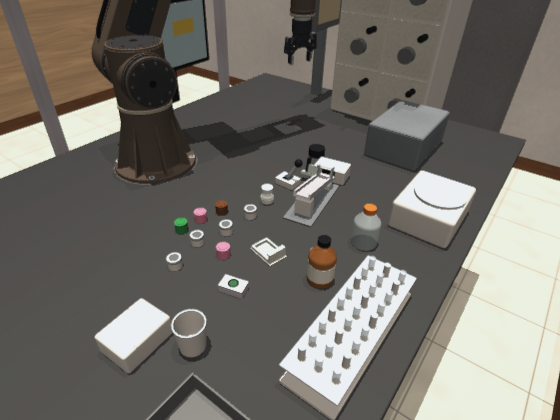

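View pics/top0.png

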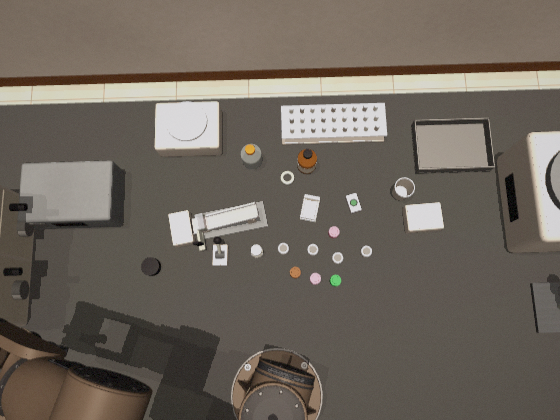

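View pics/wrist0.png

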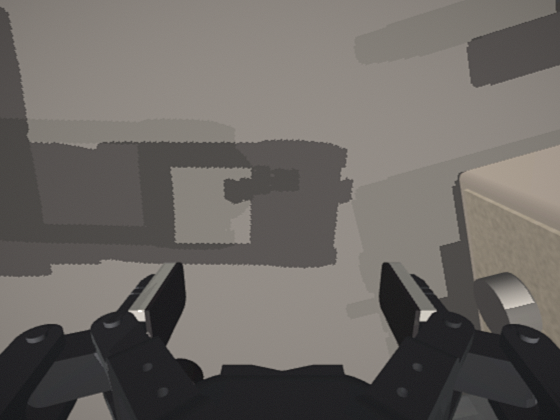

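```bash
cat > h.py <<'E'
import numpy as np,cv2
def load(n): 
    d=np.load(f"pics/{n}.npz"); return {k:d[k] for k in d.files}
def f_of(c): return 210/np.tan(np.radians(float(c["vertical_fov"]))/2)
def campose(c,st=None):
    if "origin" in c: return np.array(c["orientation"]),np.array(c["origin"])
    T=np.array(c["T_tool_cam"]);R=np.array(c["tcp_rot"]);p=np.array(c["tcp_pos"])
    return R@T[:3,:3],R@T[:3,3]+p
def ray(c,u,v):
    R,o=campose(c);f=f_of(c)
    d=np.array([(u-c["cx"])/f,-(v-c["cy"])/f,-1.0]);return o,R@d
def onplane(c,u,v,z):
    o,d=ray(c,u,v);return o+d*(z-o[2])/d[2]
def bydepth(c,u,v):
    o,d=ray(c,u,v);return o+d*float(c["depth"][int(round(v)),int(round(u))])
def cloud(c):
    R,o=campose(c);f=f_of(c);v,u=np.mgrid[0:420,0:560]
    d=np.stack([(u-c["cx"])/f,-(v-c["cy"])/f,-np.ones(u.shape)],-1)*c["depth"][...,None]
    return d@R.T+o
def proj(c,P):
    R,o=campose(c);f=f_of(c);q=R.T@(np.array(P)-o);return c["cx"]+f*q[0]/-q[2],c["cy"]-f*q[1]/-q[2]
def grab(n,name):
    from station import bot
    s=bot.read_state();c=bot.capture(n);c=dict(c)
    if n=="wrist": c["tcp_rot"]=s["tcp_rot"];c["tcp_pos"]=s["position"]
    np.savez(f"pics/{name}.npz",**c);cv2.imwrite(f"pics/{name}.png",c["pixels"]);return c
E
python3 - <<'E'
from h import *
c=load("top0");X=cloud(c)
print("bench",X[320:330,300:310].reshape(-1,3).mean(0), X[240,380:400].mean(0))
cv2.imwrite("pics/topz.png",cv2.resize(c["pixels"][180:300,140:400],(780,360),interpolation=cv2.INTER_CUBIC))
for n,(u,v) in dict(p0=(283,248),p1=(312,249),p2=(337,258),p3=(367,251),jar=(257,250),cell=(354,203),holder=(310,208),lever=(220,255),chute=(232,215)).items(): print(n,bydepth(c,u,v).round(1))
s=load("scene0")
cv2.imwrite("pics/scz.png",cv2.resize(s["pixels"][130:310,150:400],(800,576),interpolation=cv2.INTER_CUBIC))
E
```

```text
bench [216.92496006 -98.34825492   1.19676786] [ 487.7751625  -396.53460143    1.24940466]
p0 [465.5 -35.5  42.1]
p1 [ 461.1 -131.6   29.3]
p2 [ 428.1 -212.6   32.9]
p3 [ 448.7 -313.4   30.3]
jar [459.4  49.5  56.5]
cell [ 615.3 -281.1   21.8]
holder [ 606.6 -131.9    4.1]
lever [449.9 173.5  33.1]
chute [578.6 130.1  58. ]
```

View pics/topz.png

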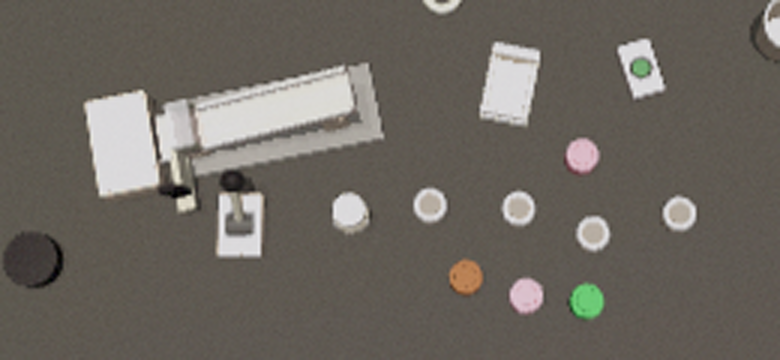

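View pics/scz.png

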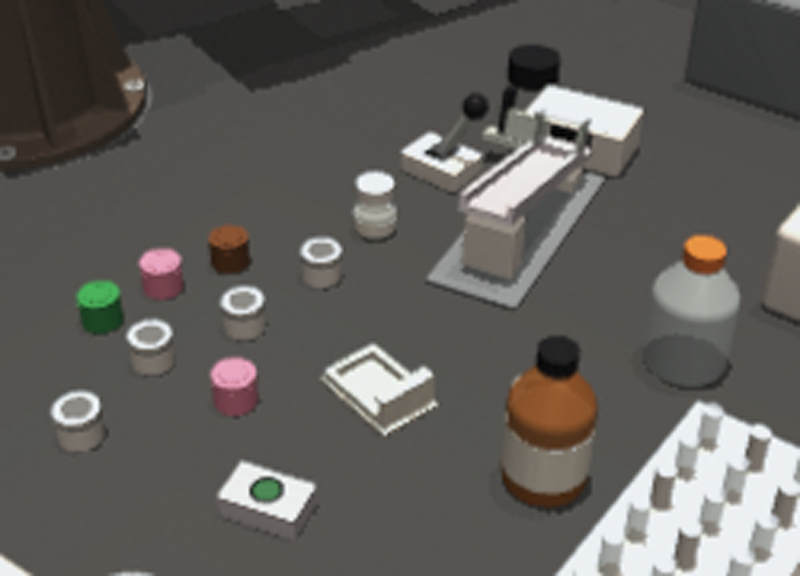

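>>> carry_out([
  [[-20, -2, -28, 0.55], [-20, -2, -28, 0.55], [-20, -2, -28, 0.55], [-20, -2, -28, 0.55], [-20, -2, -28, 0.55], [-20, -2, -28, 0.55], [-20, -2, -28, 0.55], [-37.9, -2, -52.5, 1.1], [-37.9, -2, -52.5, 1.1], [-37.9, -2, -52.5, 1.1], [-37.9, -2, -52.5, 1.1], [-37.9, -2, -52.5, 1.1]],
])

```text
clock: 1.35
position: [548.9, 150.8, 251.3]
tcp_rot: [[0.984, -0.0, -0.177], [0.177, 0.0, 0.984], [-0.0, -1.0, 0.0]]
force: [-0.4, 0.8, -0.2]
opening: 85.4
```

>>> carry_out([
  [[0, 0, 0, 0], [0, 0, 0, 0], [0, 0, 0, 0]],
])

```text
clock: 1.65
position: [547.4, 153.2, 251.1]
tcp_rot: [[0.983, -0.001, -0.181], [0.181, 0.0, 0.983], [-0.001, -1.0, 0.0]]
force: [-0.2, -0.4, 0.7]
opening: 85.7
```

```bash
python3 - <<'E'
from h import *
c=grab("wrist","w1")
E
```

```text
(no output)
```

View pics/w1.png

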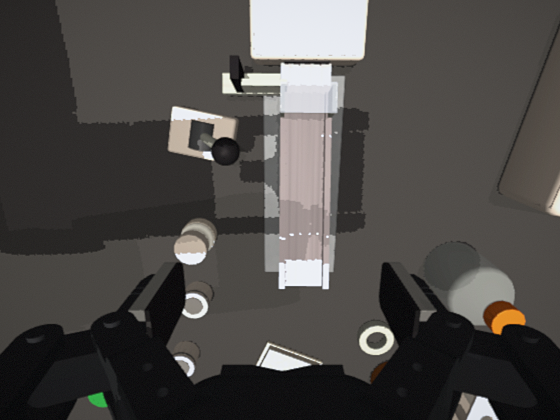

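```bash
python3 - <<'E'
from h import *
c=load("w1");X=cloud(c)
img=c["pixels"]
cv2.imwrite("pics/w1z.png",cv2.resize(img[40:300,140:360],(660,780)[::1] if 0 else (508,600),interpolation=cv2.INTER_CUBIC))
def P(u,v): return X[v,u].round(1)
for u,v in [(303,120),(303,180),(303,240),(303,258),(303,100),(303,85),(303,75),(320,180),(290,180),(240,180),(237,60),(237,75),(250,83),(225,151),(180,118),(300,30)]: print((u,v),P(u,v))
# floor plane fit
m=X[125:225,288:320].reshape(-1,3); m=m[m[:,2]>5]
o=m.mean(0);U,S,V=np.linalg.svd(m-o);n=V[2]*np.sign(V[2][2]);print("n",n,"tilt",np.degrees(np.arccos(n[2])),"rms",S[2]/len(m)**.5,o)
d=np.array([n[0],n[1]]);print("downhill az",np.degrees(np.arctan2(d[1],d[0])))
E
```

```text
(303, 120) [557.8 212.6  43.7]
(303, 180) [568.9 153.8  57.1]
(303, 240) [580.2  93.7  71.5]
(303, 258) [583.5  75.7  76.3]
(303, 100) [551.7 231.   82.7]
(303, 85) [549.3 243.6  79.5]
(303, 75) [549.7 255.6  33.2]
(320, 180) [586.2 157.1  57.3]
(290, 180) [555.7 151.2  56.1]
(240, 180) [499.8 128.3   1.7]
(237, 60) [488.3 253.5  78.1]
(237, 75) [490.8 241.1  83.6]
(250, 83) [500.9 237.3  62.4]
(225, 151) [492.3 177.1 105.6]
(180, 118) [428.8 190.2  26.2]
(300, 30) [538.4 292.2  50.1]
n [0.97619942 0.20269861 0.0771231 ] tilt 85.57677945493245 rms 9.530383288821048 [568.2728358  159.40960369  56.89675248]
downhill az 11.73024293902959
```

View pics/w1z.png

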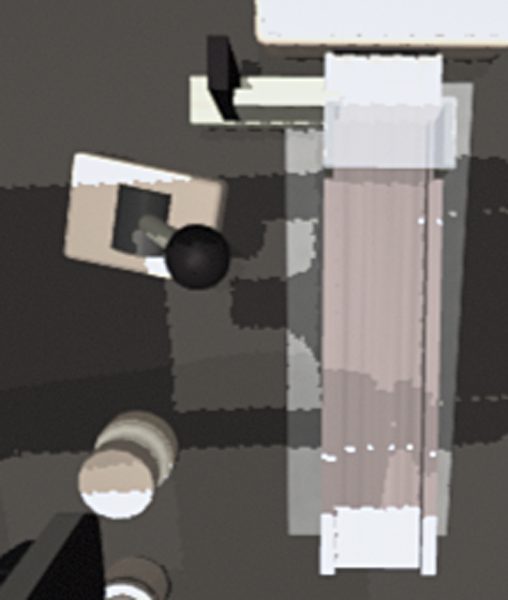

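```bash
cat >> h.py <<'E'
def plane(m):
    m=m.reshape(-1,3);ok=np.ones(len(m),bool)
    for _ in range(6):
        o=m[ok].mean(0);_,S,V=np.linalg.svd(m[ok]-o,full_matrices=False);n=V[2]*np.sign(V[2][2] or 1)
        r=(m-o)@n;ok=abs(r)<max(1.0,2*np.median(abs(r)))
    return o,n,r[ok].std()
E
python3 - <<'E'
from h import *
c=load("w1");X=cloud(c)
dep=c["depth"]
m=X[125:225,288:316][dep[125:225,288:316]>0]
o,n,s=plane(m);print("floor",o,n,"tilt",np.degrees(np.arccos(n[2])),s,"az",np.degrees(np.arctan2(n[1],n[0])))
# rails: points cross profile for rows
az=np.arctan2(n[1],n[0])
for row in (130,150,170,190,210,230):
    h=(X[row]-o)@n
    print(row,[(u,round(h[u],1)) for u in range(274,336,1) if dep[row,u]>0])
E
```

```text
floor [566.44863968 158.3334525   55.71461869] [-0.03716284  0.22257781  0.97420637] tilt 13.041629196738588 0.5025143629596398 az 99.47898639713472
130 [(274, np.float64(-38.6)), (276, np.float64(-37.8)), (277, np.float64(-38.7)), (278, np.float64(-38.5)), (279, np.float64(-37.6)), (280, np.float64(9.7)), (281, np.float64(10.7)), (282, np.float64(10.1)), (283, np.float64(10.3)), (284, np.float64(9.8)), (285, np.float64(10.6)), (286, np.float64(-0.4)), (287, np.float64(-0.2)), (288, np.float64(-0.9)), (289, np.float64(1.0)), (290, np.float64(0.4)), (291, np.float64(-0.8)), (292, np.float64(1.5)), (293, np.float64(-0.1)), (294, np.float64(-0.8)), (295, np.float64(0.5)), (296, np.float64(1.1)), (297, np.float64(-1.4)), (298, np.float64(-0.7)), (299, np.float64(1.0)), (300, np.float64(0.3)), (301, np.float64(-0.2)), (302, np.float64(-0.5)), (303, np.float64(-0.7)), (304, np.float64(0.2)), (305, np.float64(1.2)), (306, np.float64(0.1)), (307, np.float64(0.7)), (308, np.float64(0.3)), (309, np.float64(-1.0)), (310, np.float64(-0.1)), (311, np.float64(2.2)), (312, np.float64(0.5)), (313, n
[... 7491 characters left out ...]
.4)), (308, np.float64(-0.5)), (309, np.float64(0.9)), (310, np.float64(-0.2)), (311, np.float64(0.9)), (312, np.float64(-0.5)), (313, np.float64(-0.2)), (314, np.float64(1.9)), (315, np.float64(-0.6)), (316, np.float64(0.3)), (317, np.float64(0.3)), (318, np.float64(-0.6)), (319, np.float64(0.6)), (320, np.float64(0.2)), (321, np.float64(-1.6)), (322, np.float64(4.9)), (323, np.float64(11.1)), (324, np.float64(9.7)), (325, np.float64(9.9)), (326, np.float64(9.3)), (327, np.float64(10.9)), (328, np.float64(9.9)), (329, np.float64(-67.2)), (330, np.float64(-64.1)), (331, np.float64(-64.8)), (332, np.float64(-64.4)), (333, np.float64(-64.3)), (334, np.float64(-66.4)), (335, np.float64(-65.0))]
```

```bash
cat > deck.py <<'E'
from h import *
def deckfit(c):
    X=cloud(c);dep=c["depth"]
    return X,dep
E
python3 - <<'E'
from h import *
c=load("w1");X=cloud(c);dep=c["depth"]
m=X[125:225,288:316][dep[125:225,288:316]>0];o,n,s=plane(m)
h=(X-o)@n
rows=range(125,250)
L=[];Rr=[]
for r in rows:
    us=[u for u in range(270,300) if dep[r,u]>0 and 8<h[r,u]<12.5]; L.append(X[r,us[0]]); L2=us[-1]
    ur=[u for u in range(315,340) if dep[r,u]>0 and 8<h[r,u]<12.5]; Rr.append(X[r,ur[-1]])
L=np.array(L);Rr=np.array(Rr)
fit=lambda P:np.polyfit(P[:,1],P[:,0],1)
a=fit(L);b=fit(Rr);print(a,b)
mm=(a+b)/2; az=np.degrees(np.arctan2(1,mm[0]));print("az rails",az,"width",(b-a)@[150,1]*np.sin(np.radians(az)))
y=np.array([mm[0],1,0]);y-=n*(y@n);y/=np.linalg.norm(y);x=np.cross(y,n)
R=np.c_[x,y,n];p0=np.array([np.polyval(mm,160),160,0]);p0=p0+n*((o-p0)@n) if 0 else p0+np.array([0,0,1])*((o-p0)@n/n[2])
q=(X-p0)@R
# along centre column: profile of (y,h)
sel=(abs(q[...,0])<15)&(dep>0)&(q[...,1]>-150)&(q[...,1]<120)
A=q[sel];A=A[np.argsort(A[:,1])]
for lo in range(-150,120,4):
    k=A[(A[:,1]>=lo)&(A[:,1]<lo+4)]
    if len(k):print(lo,len(k),k[:,2].min().round(1),np.median(k[:,2]).round(1),k[:,2].max().round(1),end=" | ")
np.savez("deck0.npz",R=R,p=p0);print("\n",R,p0)
E
```

```text
[-1.71148506e-01  5.70469935e+02] [-1.73308435e-01  6.21500753e+02]
az rails 99.77209503816063 width 49.971107110393774
-150 43 -92.4 -90.1 -87.6 | -122 2 -2.1 -2.0 -1.9 | -118 109 -1.7 0.1 1.8 | -114 104 -1.3 0.1 2.4 | -110 104 -1.6 0.1 1.8 | -106 110 -1.4 0.1 2.5 | -102 106 -2.9 -0.0 2.1 | -98 96 -1.7 -0.1 1.8 | -94 106 -2.4 -0.1 1.9 | -90 107 -1.3 -0.0 1.7 | -86 102 -2.2 -0.1 1.7 | -82 96 -1.6 0.2 2.1 | -78 110 -1.5 0.0 1.5 | -74 111 -1.7 0.1 1.9 | -70 103 -1.9 -0.1 2.0 | -66 121 -1.9 0.2 270.9 | -62 132 -2.1 0.3 279.0 | -58 2173 -1.5 272.1 284.2 | -54 3890 -1.6 281.0 289.7 | -50 1887 -1.9 271.4 290.1 | -46 102 -1.6 0.0 1.4 | -42 114 -2.1 -0.1 2.1 | -38 116 -1.7 -0.1 1.9 | -34 115 -2.2 -0.0 2.1 | -30 113 -1.6 0.0 2.0 | -26 96 -1.7 -0.1 1.7 | -22 106 -1.9 -0.0 1.9 | -18 113 -1.7 0.0 1.6 | -14 113 -1.8 0.0 1.8 | -10 114 -2.0 0.1 2.0 | -6 116 -2.0 0.1 2.0 | -2 108 -1.9 -0.1 1.9 | 2 106 -1.3 0.2 1.9 | 6 107 -2.5 0.1 1.7 | 10 114 -1.9 0.1 1.8 | 14 116 -1.9 0.1 2.3 | 18 116 -1.9 -0.1 2.0 | 22 115 -2.1 -0.1 1.8 | 26 115 -1.6 -0.0 2.5 | 30 115 -1.7 0.1 1.7 | 34 116 -2.3 0.1 1.6 | 38 111 -2.0 -0.0 1.4 | 42 115 -1.6 -0.0 2.2 | 46 110 -1.9 0.0 2.8 | 50 143 -1.7 0.1 44.6 | 54 281 -2.0 42.2 44.8 | 58 254 -1.7 42.1 45.1 | 62 156 41.2 42.9 45.0 | 66 142 41.2 43.0 44.9 | 70 155 41.0 43.1 44.8 | 74 153 40.7 43.1 44.6 | 78 118 41.3 43.0 44.8 | 90 12 -0.1 0.5 1.8 | 94 117 -1.7 -0.1 1.9 | 98 115 -1.9 -0.1 1.9 | 102 123 -1.9 -0.1 1.5 | 106 283 -2.3 8.7 20.6 | 110 216 -2.4 20.3 24.1 | 114 144 19.6 22.2 24.6 | 118 77 20.5 23.0 25.0 | 
 [[ 0.98548999 -0.16561524 -0.03716284]
 [ 0.16972943  0.96002658  0.22257781]
 [-0.00118496 -0.22565583  0.97420637]] [568.42878861 160.          55.40939739]
```

```bash
python3 - <<'E'
from h import *
c=load("w1");X=cloud(c);dep=c["depth"]
d=np.load("deck0.npz");R,p=d["R"],d["p"]
q=(X-p)@R;v=dep>0
hd=q[v&(abs(q[...,0])<20)&(abs(q[...,2]-43)<2.5)];print("hood y",np.percentile(hd[:,1],[0,.5,1,50,99,99.5,100]).round(1))
hx=q[v&(abs(q[...,1]-68)<12)&(abs(q[...,2]-43)<2.5)];print("hood x",hx[:,0].min(),hx[:,0].max())
fl=q[v&(abs(q[...,0])<15)&(abs(q[...,2])<2.5)];print("floor end y",np.percentile(fl[:,1],[0,.2,.5,1]).round(1))
k=v&(q[...,1]>60)&(q[...,1]<125)&(q[...,0]<-27)&(q[...,0]>-110)&(q[...,2]>0)
u=np.argwhere(k);z=q[k]
for lo in range(0,60,4):
    s=z[(z[:,2]>=lo)&(z[:,2]<lo+4)]
    if len(s):print(lo,len(s),"x",s[:,0].min().round(1),s[:,0].max().round(1),"y",s[:,1].min().round(1),s[:,1].max().round(1))
t=z[(z[:,2]>40)];print(np.percentile(t,[2,50,98],axis=0).round(1))
# dark lever ball
img=c["pixels"].astype(int)
E
```

```text
hood y [53.5 53.8 53.9 67.4 80.7 80.9 81.1]
hood x -25.18757247564713 25.270974223158483
floor end y [-118.3 -117.5 -117.1 -116. ]
0 44 x -75.2 -27.4 y 81.5 113.3
4 76 x -70.4 -27.3 y 81.3 112.4
8 49 x -69.9 -27.3 y 81.4 110.7
12 90 x -70.4 -27.3 y 81.3 110.9
16 152 x -69.9 -27.2 y 81.3 121.2
20 495 x -70.3 -27.2 y 81.5 124.6
24 344 x -70.3 -27.1 y 81.4 125.0
28 48 x -69.9 -29.0 y 81.4 100.7
32 13 x -70.4 -62.7 y 81.6 85.6
36 35 x -70.4 -62.3 y 81.5 101.0
40 23 x -69.9 -62.5 y 81.6 101.3
44 220 x -70.3 -62.3 y 81.7 102.3
48 13 x -69.8 -62.8 y 81.6 100.3
[[-70.1  81.8  41.9]
 [-66.3  91.3  46.7]
 [-62.4 101.8  48.4]]
```

```bash
cat >> h.py <<'E'
_d=np.load("deck0.npz");DR=_d["R"];DO=_d["p"]+DR[:,1]*82.0
def d2w(x,y,z): return DO+DR@np.array([x,y,z],float)
def go(P,yaw=None):
    "shift in tool axes cm + turn from measured pose to world P, yaw deg of tool x"
    from station import bot
    s=bot.read_state();R=s["tcp_rot"];d=R.T@(np.array(P)-s["position"])/10
    cy=np.degrees(np.arctan2(R[1,0],R[0,0]));t=0 if yaw is None else np.radians((cy-yaw+180)%360-180)
    print("now",s["position"].round(1),"yaw",round(cy,2),"-> shift",d.round(2),"turn",round(t,3),"len mm",round(10*np.linalg.norm(d)))
DYAW=float(np.degrees(np.arctan2(DR[1,0],DR[0,0])))
E
python3 - <<'E'
from h import *
print(DO,DYAW)
t=d2w(-66.3,9.8,30);print("tab",t,"top",d2w(-66.3,9.8,46))
P=d2w(-66.3-4-14.5-12,12,30);P[2]=61;print(P)
go([P[0],P[1],120],DYAW)
c=load("w1");X=cloud(c);print("case",bydepth(c,255,52),bydepth(c,258,20),bydepth(c,350,52))
E
```

```text
[554.84833884 238.72217976  36.90561946] 9.772095038160623
tab [486.77243816 243.55471308  63.99894646] top [486.17783275 247.115958    79.58624832]
[456.35064001 240.49002385  61.        ]
now [547.3 153.5 251.2] yaw 10.49 -> shift [-7.36 13.12 10.2 ] turn 0.012 len mm 182
case [500.15420761 265.94141265  50.79242459] [498.71266543 293.06358996  51.65565191] [588.79561594 282.25621989  50.21507849]
```

>>> carry_out([
  [[-7.4, 0, 10.2, 0.012], [-7.4, 0, 10.2, 0.012], [-7.4, 0, 10.2, 0.012], [-7.4, 0, 10.2, 0.012], [-7.4, 4.5, 10.2, 0.012], [-7.4, 9, 10.2, 0.012], [-7.4, 13.1, 10.2, 0.012], [-7.4, 16, 10.2, 0.012], [-7.4, 19, 10.2, 0.012], [-7.4, 19, 10.2, 0.012], [-7.4, 19, 10.2, 0.012]],
], claw=0, force=30)

```text
clock: 2.8
position: [456.6, 239.9, 61.6]
tcp_rot: [[0.985, -0.001, -0.17], [0.17, -0.0, 0.985], [-0.001, -1.0, -0.0]]
force: [0.4, -0.4, -0.2]
opening: 0.2
```

```bash
python3 - <<'E'
from h import *
c=grab("wrist","w2")
P=d2w(-66.3-4-14.5-12,12,30);P[2]=61;go(P,DYAW)
E
```

```text
now [457.3 240.1  62.3] yaw 9.78 -> shift [-0.08  0.13  0.05] turn 0.0 len mm 2
```

View pics/w2.png

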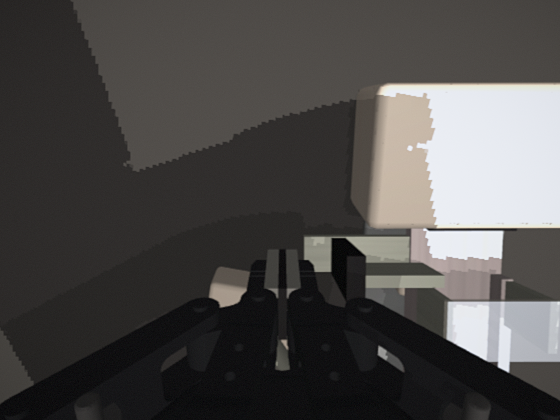

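>>> carry_out([
  [[0.5, 0, 0, 0], [1, 0, 0, 0], [1.4, 0, 0, 0], [1.8, 0, 0, 0], [2.2, 0, 0, 0], [2.6, 0, 0, 0], [3, 0, 0, 0], [3.4, 0, 0, 0], [3.8, 0, 0, 0], [4.2, 0, 0, 0], [4.6, 0, 0, 0], [5, 0, 0, 0]],
])

```text
clock: 4.05
position: [506.4, 248.2, 61.3]
tcp_rot: [[0.986, -0.0, -0.169], [0.169, -0.0, 0.986], [-0.0, -1.0, -0.0]]
force: [-1.6, -0.2, -0.0]
opening: -0.1
```

```bash
python3 - <<'E'
from h import *
c=grab("wrist","w3")
s=__import__("station").bot.read_state();print(s["force"],(s["position"]-DO)@DR)
X=cloud(c);q=(X-DO)@DR;v=c["depth"]>0
k=v&(q[...,1]>-5)&(q[...,1]<24)&(q[...,2]>38)&(q[...,2]<50)
z=q[k];h,e=np.histogram(z[:,0],bins=np.arange(-90,40,4));print([(int(a),int(b)) for a,b in zip(e,h) if b])
E
```

```text
[-0.59754283 -0.22629197 -0.5551701 ] [-45.48434352  11.63700152  27.7177496 ]
[(-62, 74), (-58, 139), (-54, 107), (-50, 123), (-46, 120), (-42, 113), (-38, 127), (-34, 315), (-30, 491), (-26, 149), (-22, 58), (-18, 2), (-10, 8), (-6, 50), (-2, 93), (2, 105), (6, 111), (10, 113), (14, 106), (18, 113), (22, 96)]
```

View pics/w3.png

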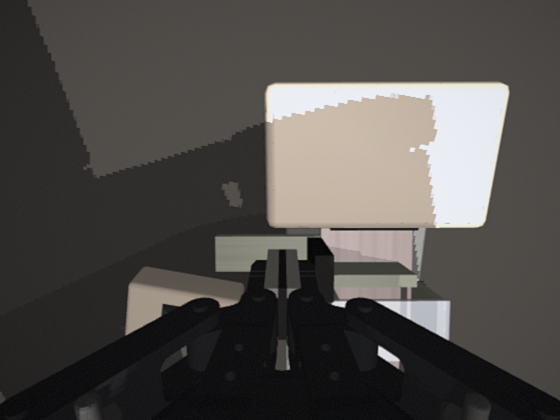

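>>> carry_out([
  [[0.2, 0, 0, 0], [0.4, 0, 0, 0], [0.6, 0, 0, 0], [0.7, 0, 0, 0], [0.8, 0, 0, 0], [0.8, 0, 0, 0]],
])

```text
clock: 4.7
position: [510.4, 248.8, 61.0]
tcp_rot: [[0.986, -0.006, -0.169], [0.169, -0.002, 0.986], [-0.006, -1.0, -0.001]]
force: [-20.6, 1.1, 15.7]
opening: 0.2
```

>>> carry_out([
  [[0.1, 0, 0, 0], [0.2, 0, 0, 0], [0.2, 0, 0, 0]],
])

```text
clock: 5.0
position: [510.6, 248.8, 60.9]
tcp_rot: [[0.986, -0.009, -0.169], [0.169, -0.003, 0.986], [-0.009, -1.0, -0.001]]
force: [-30.8, 1.0, 23.6]
opening: -0.3
```

>>> carry_out([
  [[-1, 0, 0, 0], [-3, 0, 0, 0], [-3, -5, 0, 0], [-3, -10, -2, 0], [-3, -12, -6, 0], [0, -15, -9, 0], [3, -15, -11, 0], [3, -15, -11, 0], [3, -15, -11, 0]],
], claw=100)

```text
clock: 5.9
position: [564.6, 145.9, 211.2]
tcp_rot: [[0.986, 0.0, -0.168], [0.168, 0.0, 0.986], [0.0, -1.0, 0.0]]
force: [-0.2, -0.0, -0.4]
opening: 85.5
```

```bash
python3 - <<'E'
from h import *
c=grab("wrist","w4")
X=cloud(c);q=(X-DO)@DR;v=c["depth"]>0
k=v&(q[...,1]>-5)&(q[...,1]<24)&(q[...,2]>40)&(q[...,2]<50)
z=q[k];print(np.percentile(z,[0,2,50,98,100],axis=0).round(1))
k=v&(q[...,1]>-8)&(q[...,1]<20)&(q[...,2]>21)&(q[...,2]<31)&(q[...,0]<35)&(q[...,0]>-90);z=q[k];print(np.percentile(z,[0,2,50,98,100],axis=0).round(1))
E
```

```text
[[-29.4  -5.   40.2]
 [-28.9  -4.8  41.4]
 [-21.6  -0.7  43.9]
 [ 23.6  19.2  48.2]
 [ 25.2  20.2  49.3]]
[[-29.4  -0.3  21.9]
 [-28.9  -0.2  24.1]
 [ -7.1   5.   27.3]
 [ 19.4  17.3  30.6]
 [ 21.2  19.3  30.8]]
```

View pics/w4.png

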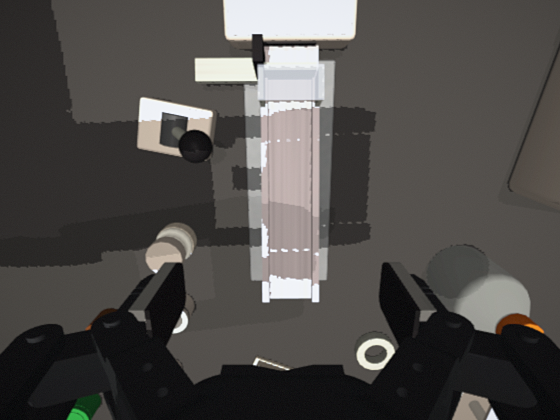

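```bash
python3 - <<'E'
from h import *
from station import bot
print(bot.read_state()["clock"])
for nm in("w1","w4"):
    c=load(nm)
    X=cloud(c);q=(X-DO)@DR;v=c["depth"]>0
    k=v&(q[...,1]>3)&(q[...,1]<17)&(q[...,2]>43.5)&(q[...,2]<50)&(q[...,0]<0)
    z=q[k];print(nm,len(z),np.percentile(z,[0,2,50,98,100],axis=0).round(1))
    k=v&(q[...,1]>-3)&(q[...,1]<17)&(q[...,2]>20)&(q[...,2]<29)&(q[...,0]<35)&(q[...,0]>-120)
    z=q[k];print("blade",np.percentile(z,[0,2,50,98,100],axis=0).round(1))
    # floor check
    k=v&(q[...,1]>-180)&(q[...,1]<-40)&(abs(q[...,0])<14)&(abs(q[...,2])<6)
    print("floor z",np.median(q[k][:,2]))
    k=v&(q[...,1]>-180)&(q[...,1]<-40)&(abs(q[...,0])<30)&(abs(q[...,2]-10)<2);print("rails",np.percentile(q[k][:,0],[0,1,99,100]))
E
```

```text
5.95
w1 161 [[-70.2   3.   43.8]
 [-70.    3.3  43.9]
 [-66.3   9.7  46.7]
 [-62.4  16.4  48.3]
 [-62.3  16.7  48.8]]
blade [[-70.3  -0.6  20.1]
 [-68.   -0.5  20.4]
 [-44.2   1.9  26.7]
 [-21.6   9.4  28.2]
 [-19.7  16.6  28.8]]
floor z 0.03545914917673886
rails [-25.54442645 -25.37598083  25.41222997  25.72993168]
w4 204 [[-29.1   3.2  43.7]
 [-29.    3.6  44.1]
 [-25.2  10.   46.9]
 [-21.5  16.8  48.4]
 [-21.5  17.   49.2]]
blade [[-29.4  -0.6  20.8]
 [-28.7  -0.2  21.9]
 [ -4.7   4.9  27.2]
 [ 19.7   5.7  28.6]
 [ 21.2   5.9  29. ]]
floor z 0.06520000958676041
rails [-25.41021854 -25.2391002   25.57489246  25.78868686]
```

```bash
python3 - <<'E'
from h import *
P=d2w(-50,20,30);P[2]=62;go(P,DYAW)
E
```

```text
now [563.6 146.3 210.9] yaw 9.71 -> shift [-4.29 14.9  11.87] turn -0.001 len mm 195
```

>>> carry_out([
  [[-4.3, 0, 11.9, 0], [-4.3, 0, 11.9, 0], [-4.3, 0, 11.9, 0], [-4.3, 5, 11.9, 0], [-4.3, 10, 11.9, 0], [-4.3, 13, 11.9, 0], [-4.3, 14.9, 11.9, 0], [-4.3, 14.9, 11.9, 0], [-3.8, 14.9, 11.9, 0], [-3.8, 14.9, 11.9, 0]],
], claw=0)

```text
clock: 6.95
position: [507.8, 258.1, 63.7]
tcp_rot: [[0.986, 0.002, -0.17], [0.17, 0.001, 0.986], [0.002, -1.0, 0.001]]
force: [0.2, 0.1, -0.3]
opening: -0.1
```

>>> carry_out([
  [[0.2, 0, 0, 0], [0.4, 0, 0, 0], [0.5, 0, 0, 0], [0.5, 0, 0, 0]],
])

```text
clock: 7.35
position: [509.0, 257.7, 63.0]
tcp_rot: [[0.986, -0.004, -0.169], [0.169, -0.001, 0.986], [-0.004, -1.0, -0.0]]
force: [-16.4, -0.3, 11.9]
opening: -0.1
```

```bash
python3 - <<'E'
from h import *
s=__import__("station").bot.read_state();print(s["force"],(s["position"]-DO)@DR)
grab("scene","s5")
c=grab("wrist","w5")
E
```

```text
[-16.36411107  -0.25050445  11.92534478] [-42.00059862  19.96106403  31.35261069]
```

View pics/w5.png

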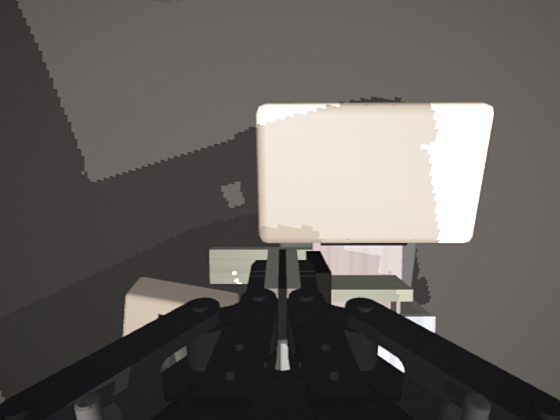

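>>> carry_out([
  [[-1, 0, 0, 0], [-2, -3, 0, 0], [-2, -8, 0, 0], [-2, -13, 0, 0], [-2, -18, -3, 0], [-4, -20, -8, 0], [-6, -20, -13, 0], [-8, -20, -18, 0], [-9, -20, -23, 0], [-9, -20, -28, 0], [-9, -20, -33, 0], [-9, -20, -37, 0]],
], claw=100)

```text
clock: 8.65
position: [483.6, -113.3, 263.6]
tcp_rot: [[0.986, 0.002, -0.169], [0.169, -0.001, 0.986], [0.002, -1.0, -0.001]]
force: [1.3, 0.7, -0.4]
opening: 85.5
```

>>> carry_out([
  [[0, 0, 0, 0], [0, 0, 0, 0]],
])

```text
clock: 8.85
position: [483.5, -112.3, 262.9]
tcp_rot: [[0.986, 0.001, -0.166], [0.166, -0.0, 0.986], [0.001, -1.0, -0.0]]
force: [0.6, 0.5, 0.8]
opening: 85.0
```

```bash
python3 - <<'E'
from h import *
s=__import__("station").bot.read_state();print(s["position"])
c=grab("wrist","w6");grab("top","t6")
E
```

```text
[ 483.54349237 -112.25856614  262.85671373]
```

View pics/w6.png

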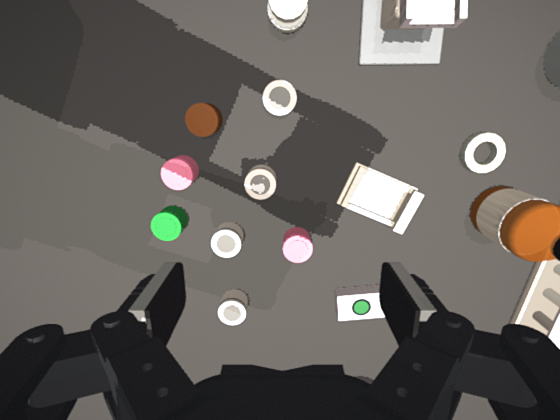

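```bash
cat >> h.py <<'E'
def pucks(c,zr=(25,35),box=(380,560,-420,60)):
    X=cloud(c);v=c["depth"]>0
    m=v&(X[...,2]>zr[0])&(X[...,2]<zr[1])&(X[...,0]>box[0])&(X[...,0]<box[1])&(X[...,1]>box[2])&(X[...,1]<box[3])
    n,l,st,ce=cv2.connectedComponentsWithStats(m.astype(np.uint8));out=[]
    hsv=cv2.cvtColor(c["pixels"],cv2.COLOR_BGR2HSV)
    for i in range(1,n):
        if st[i,4]<60: continue
        k=l==i;P=X[k];sat=np.median(hsv[...,1][k])
        (cx,cy),r=cv2.minEnclosingCircle(P[:,:2].astype(np.float32))
        out.append((ce[i].round(),sat,(P[:,0].min()+P[:,0].max())/2,(P[:,1].min()+P[:,1].max())/2,np.median(P[:,2]),r,st[i,4],P[:,:2].mean(0)))
    return out
E
python3 - <<'E'
from h import *
for n in("w6","t6"):
  for o in pucks(load(n)): print(n,o[0],"sat",o[1],"mid",np.round(o[2:6],1),o[6],"mean",o[7].round(1))
c=load("w6");cv2.imwrite("pics/w6z.png",cv2.resize(c["pixels"][70:340,140:420],(800,771)[:1]+(600,),interpolation=cv2.INTER_CUBIC))
X=cloud(c);print("bench",np.median(X[330:335,100:130,2]),np.median(X[250:260,60:100,2]))
E
```

```text
w6 [286.  21.] sat 16.0 mid [460.9  43.6  28.5  18.9] 194 mean [462.1  39.4]
w6 [279.  98.] sat 11.0 mid [467.2 -35.7  31.2  18. ] 916 mean [467.  -35.5]
w6 [205. 120.] sat 161.0 mid [392.3 -72.5  31.1  18.1] 668 mean [391.2 -72. ]
w6 [259. 184.] sat 20.0 mid [ 460.2 -133.7   31.2   18.2] 763 mean [ 460.2 -132.8]
w6 [225. 243.] sat 0.0 mid [ 430.  -214.1   31.3   18.5] 682 mean [ 430.  -213.1]
w6 [297. 248.] sat 21.0 mid [ 517.6 -207.1   31.3   18.5] 669 mean [ 517.3 -205.6]
w6 [231. 312.] sat 1.0 mid [ 449.1 -310.4   31.3   18.6] 583 mean [ 449. -309.]
t6 [366. 251.] sat 6.0 mid [ 449.1 -309.8   30.4   17.7] 66 mean [ 449.7 -309.1]
bench 326.26785436035726 1.2189338002569912
```

View pics/w6z.png

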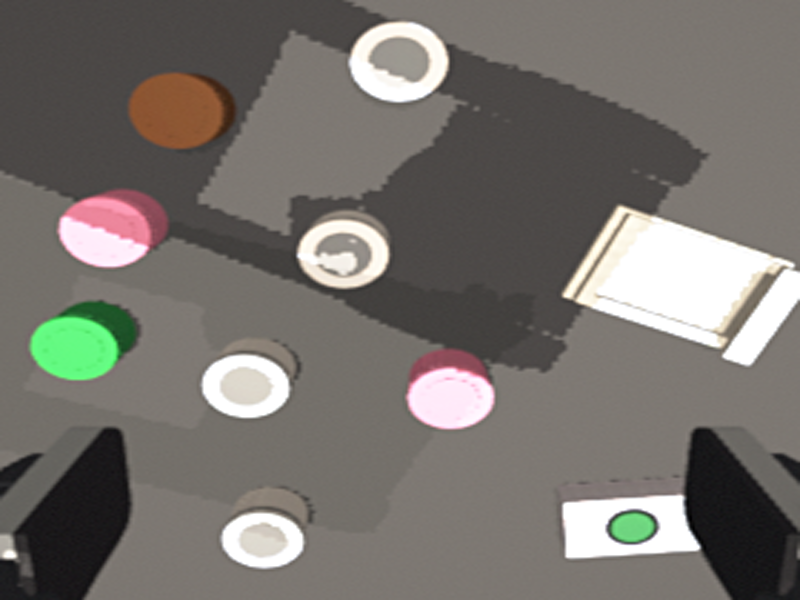

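```bash
python3 - <<'E'
from h import *
go([467,-35.5,13],DYAW)
E
```

```text
now [ 483.4 -110.4  262.7] yaw 9.75 -> shift [-0.36 24.97  7.66] turn -0.0 len mm 261
```

>>> carry_out([
  [[-0.4, 5, 5, 0], [-0.4, 10, 7.7, 0], [-0.4, 15, 7.7, 0], [-0.4, 17, 7.7, 0], [-0.4, 20, 7.7, 0], [-0.4, 22, 7.7, 0], [-0.4, 23.5, 7.7, 0], [-0.4, 24.5, 7.7, 0], [-0.4, 25, 7.7, 0], [-0.4, 25, 7.7, 0], [-0.4, 25, 7.7, 0]],
], claw=65)

```text
clock: 10.05
position: [467.0, -35.7, 12.9]
tcp_rot: [[0.986, 0.001, -0.17], [0.17, -0.0, 0.986], [0.001, -1.0, -0.0]]
force: [0.2, -0.2, -1.0]
opening: 55.4
```

```bash
python3 - <<'E'
from h import *
s=__import__("station").bot.read_state();print(s["position"],s["opening"],s["force"])
c=grab("wrist","w7")
E
```

```text
[466.98587666 -35.69580003  12.89400789] 55.42838690878074 [ 0.24447602 -0.21845069 -1.04468909]
```

View pics/w7.png

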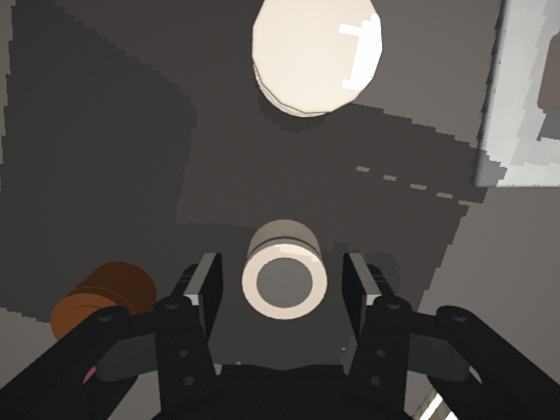

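>>> carry_out([
  [[0, 0, 0, 0], [0, 0, 0, 0], [0, 0, 0, 0], [0, 0, 0, 0], [0, 0, 0, 0], [0, 0, 0, 0]],
], claw=20, force=30)

```text
clock: 10.7
position: [467.0, -36.0, 13.0]
tcp_rot: [[0.986, 0.001, -0.169], [0.169, -0.0, 0.986], [0.001, -1.0, -0.0]]
force: [-1.8, 1.3, 10.9]
opening: 34.7
```

```bash
python3 - <<'E'
from h import *
s=__import__("station").bot.read_state();print(s["position"],s["opening"],s["force"])
P=d2w(0,-95,0);print(P);go([P[0],P[1],170],DYAW)
E
```

```text
[467.01312406 -36.03377408  13.020567  ] 34.73580021231631 [-1.82105946  1.27930182 10.94400889]
[570.58178675 147.51965443  58.34292316]
now [467. -36.  13.] yaw 9.73 -> shift [ 13.33 -15.69  16.34] turn -0.001 len mm 263
```

>>> carry_out([
  [[0, -4, 0, 0], [0, -9, 0, 0], [0, -13, 2, 0], [3, -14, 6, 0], [6.5, -14, 10.5, 0], [10, -14, 15, 0], [13, -13, 19, 0], [12.7, -12, 19.8, 0], [12.7, -12, 19.8, 0], [12.7, -12, 19.8, 0], [12.7, -12, 19.8, 0]],
])

```text
clock: 11.8
position: [558.1, 179.9, 132.7]
tcp_rot: [[0.986, -0.0, -0.169], [0.169, -0.0, 0.986], [-0.0, -1.0, -0.0]]
force: [-0.1, -0.5, -0.5]
opening: 35.1
```

```bash
python3 - <<'E'
from h import *
s=__import__("station").bot.read_state();print(s["position"],s["opening"],s["force"],(s["position"]-DO)@DR)
c=grab("wrist","w8")
E
```

```text
[558.08735924 179.93482918 132.66135823] 35.13506435210216 [-0.14351179 -0.51730359 -0.46803668] [ -6.89938868 -78.58169097  80.08071946]
```

View pics/w8.png

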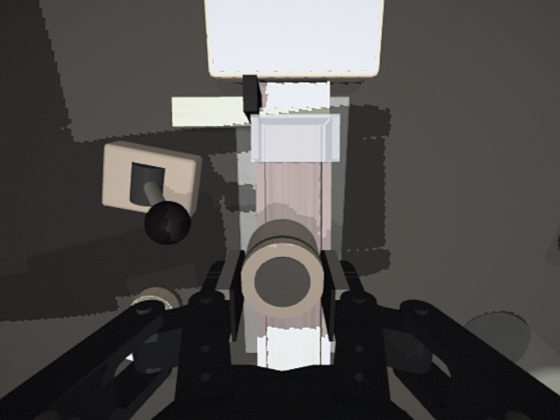

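```bash
cat >> h.py <<'E'
def held(c):
    "gripped puck top centre in world/deck, and rails centre, from one wrist picture"
    X=cloud(c);v=c["depth"]>0;T=np.array(c["tcp_pos"])
    d=X-T;k=v&(abs(d[...,0])<40)&(abs(d[...,1])<40)&(d[...,2]>5)&(d[...,2]<30)
    u0=int(c["cx"])
    sub=np.zeros(k.shape,bool);sub[205:330,u0-60:u0+60]=True;k&=sub
    hsv=cv2.cvtColor(c["pixels"],cv2.COLOR_BGR2HSV)
    return X,k
E
python3 - <<'E'
from h import *
c=load("w8");X,k=held(c);T=c["tcp_pos"]
z=X[k][:,2]-T[2];h,e=np.histogram(z,bins=np.arange(5,31));print(list(zip(e,h)))
zt=e[np.argmax(h)]+.5
kk=k&(abs(X[...,2]-T[2]-zt)<2)
q=(X-DO)@DR
g=np.array(c["pixels"]).max(2)>0
A=q[kk];n,l,st,ce=cv2.connectedComponentsWithStats(kk.astype(np.uint8));i=1+np.argmax(st[1:,4]);A=q[l==i];W=X[l==i];print("top blob",st[i],"deck x",A[:,0].min(),A[:,0].max(),"mid",(A[:,0].min()+A[:,0].max())/2,"mean",A.mean(0),"W",W.mean(0),"tcp deck",(T-DO)@DR)
v=c["depth"]>0
r=v&(q[...,1]>-60)&(q[...,1]<-30)&(abs(q[...,2]-10)<2)&(abs(q[...,0])<30);a=q[r];print("rails",np.percentile(a[:,0],[1,99]),)
r=v&(q[...,1]>-60)&(q[...,1]<-30)&(abs(q[...,2]-0)<3)&(abs(q[...,0])<15);print("floor",q[r][:,2].mean(),r.sum())
E
```

```text
[(np.int64(5), np.int64(66)), (np.int64(6), np.int64(90)), (np.int64(7), np.int64(94)), (np.int64(8), np.int64(87)), (np.int64(9), np.int64(77)), (np.int64(10), np.int64(87)), (np.int64(11), np.int64(109)), (np.int64(12), np.int64(139)), (np.int64(13), np.int64(109)), (np.int64(14), np.int64(118)), (np.int64(15), np.int64(126)), (np.int64(16), np.int64(317)), (np.int64(17), np.int64(2181)), (np.int64(18), np.int64(2434)), (np.int64(19), np.int64(355)), (np.int64(20), np.int64(68)), (np.int64(21), np.int64(65)), (np.int64(22), np.int64(65)), (np.int64(23), np.int64(76)), (np.int64(24), np.int64(77)), (np.int64(25), np.int64(71)), (np.int64(26), np.int64(82)), (np.int64(27), np.int64(73)), (np.int64(28), np.int64(70)), (np.int64(29), np.int64(73))]
top blob [ 224  242  116   77 5242] deck x -31.38483707785994 16.396029987479 mid -7.494403545190471 mean [ -7.52032764 -80.88505174  98.09269798] W [557.18752552 181.62721668 150.72924493] tcp deck [ -6.89938868 -78.58169097  80.08071946]
rails [-25.3241912   25.51789664]
floor 0.010955712229838592 1776
```

```bash
python3 - <<'E'
from h import *
P=d2w(0.7,-62,15);go([P[0],P[1],71],DYAW)
E
```

```text
now [558.3 179.8 132.8] yaw 9.68 -> shift [0.73 6.18 0.17] turn -0.002 len mm 62
```

>>> carry_out([
  [[0.7, 2, 0.2, 0], [0.7, 4, 0.2, 0], [0.7, 5.5, 0.2, 0], [0.7, 6.2, 0.2, 0], [0.7, 6.2, 0.2, 0]],
])

```text
clock: 12.35
position: [564.3, 183.3, 69.7]
tcp_rot: [[0.986, -0.001, -0.169], [0.169, -0.0, 0.986], [-0.001, -1.0, -0.0]]
force: [-0.3, 0.0, -0.2]
opening: 34.9
```

>>> carry_out([
  [[0, 0.1, 0, 0], [0, 0.2, 0, 0], [0, 0.3, 0, 0], [0, 0.4, 0, 0], [0, 0.4, 0, 0]],
])

```text
clock: 12.85
position: [564.9, 183.9, 66.4]
tcp_rot: [[0.986, 0.0, -0.169], [0.169, 0.0, 0.986], [0.0, -1.0, 0.0]]
force: [0.5, 0.8, -0.6]
opening: 34.7
```

>>> carry_out([
  [[0, 0.1, 0, 0], [0, 0.2, 0, 0], [0, 0.2, 0, 0]],
])

```text
clock: 13.15
position: [565.0, 184.4, 64.9]
tcp_rot: [[0.986, 0.0, -0.169], [0.169, 0.001, 0.986], [0.001, -1.0, 0.001]]
force: [-3.3, 3.3, 12.2]
opening: 34.6
```

>>> carry_out([
  [[0, 0.1, 0, 0], [0, 0.2, 0, 0], [0, 0.2, 0, 0]],
])

```text
clock: 13.45
position: [565.5, 184.7, 63.4]
tcp_rot: [[0.986, 0.002, -0.169], [0.169, 0.001, 0.986], [0.002, -1.0, 0.001]]
force: [-3.9, 6.6, 17.6]
opening: 34.6
```

```bash
python3 - <<'E'
from h import *
s=__import__("station").bot.read_state();print(s["position"],s["opening"],s["force"],(s["position"]-DO)@DR)
c=grab("wrist","w9")
E
```

```text
[565.47665618 184.676455    63.36912785] 34.58615994553939 [-3.94661195  6.58553923 17.64393921] [  1.26959177 -59.61718868  13.35656096]
```

View pics/w9.png

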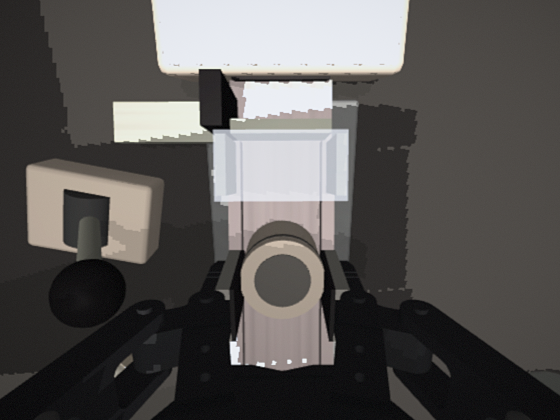

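>>> carry_out([
  [[0, -0.2, 0, 0], [0, -0.2, 0, 0], [0, -0.2, 0, 0], [0, -0.2, 0, 0]],
], claw=60)

```text
clock: 13.9
position: [564.8, 183.8, 64.1]
tcp_rot: [[0.986, -0.0, -0.169], [0.169, -0.0, 0.986], [-0.0, -1.0, -0.0]]
force: [-0.6, 0.8, 1.0]
opening: 51.2
```

>>> carry_out([
  [[0, -2, 0, 0], [0, -5, 0, 0], [0, -7, 0, 0], [0, -7, -2, 0], [0, -7, -4, 0], [0, -7, -4, 0], [0, -7, -4, 0]],
])

```text
clock: 14.6
position: [571.6, 144.2, 134.1]
tcp_rot: [[0.986, -0.0, -0.168], [0.168, 0.0, 0.986], [-0.0, -1.0, 0.0]]
force: [1.1, -0.1, 0.2]
opening: 51.3
```

```bash
python3 - <<'E'
from h import *
s=__import__("station").bot.read_state();print(s["position"],s["opening"],s["force"],(s["position"]-DO)@DR)
c=grab("wrist","w10")
E
```

```text
[571.59178837 144.24655232 134.13762875] 51.25725753984266 [ 1.09931873 -0.06206114  0.19112327] [   0.34999068 -115.41305377   73.07363026]
```

View pics/w10.png

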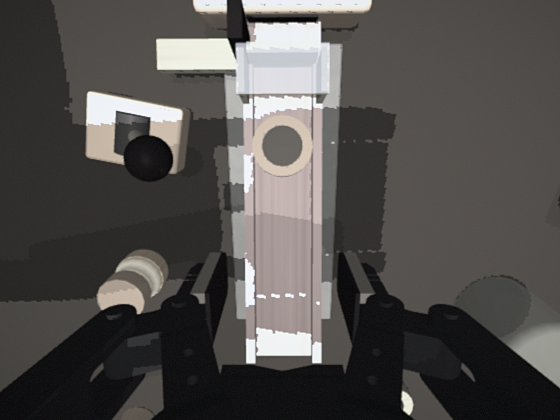

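```bash
cat >> h.py <<'E'
def chutepucks(c):
    X=cloud(c);q=(X-DO)@DR;v=c["depth"]>0
    k=v&(abs(q[...,0])<24)&(q[...,1]>-200)&(q[...,1]<5)&(q[...,2]>20)&(q[...,2]<36)
    n,l,st,ce=cv2.connectedComponentsWithStats(k.astype(np.uint8))
    for i in range(1,n):
        if st[i,4]<100: continue
        A=q[l==i];top=A[A[:,2]>27];
        print("blob",ce[i].round(),st[i,4],"x",A[:,0].min().round(1),A[:,0].max().round(1),"y",A[:,1].min().round(1),A[:,1].max().round(1),"top z",np.median(top[:,2]).round(1) if len(top) else None)
        if len(top)>50:
            o,nn,s=plane(top);print("  normal",nn.round(3),"rms",s.round(2))
E
python3 - <<'E'
from h import *
chutepucks(load("w10"))
E
```

```text
blob [281. 146.] 2908 x -17.8 17.4 y -72.9 -36.8 top z 30.2
  normal [-0.002 -0.     1.   ] rms 0.52
```

```bash
python3 - <<'E'
from h import *
go(d2w(0.6,-98,9),DYAW)
E
```

```text
now [571.5 144.6 134.1] yaw 9.71 -> shift [0.02 6.63 0.21] turn -0.001 len mm 66
```

>>> carry_out([
  [[0, 0, 0.2, 0], [0, 0, 0.2, 0], [0, 0, 0.2, 0], [0, 0, 0.2, 0], [0, 0, 0.2, 0], [0, 3, 0.2, 0], [0, 5, 0.2, 0], [0, 6, 0.2, 0], [0, 6.6, 0.2, 0], [0, 6.6, 0.2, 0], [0, 6.6, 0.2, 0]],
], claw=0)

```text
clock: 15.75
position: [571.8, 146.5, 69.0]
tcp_rot: [[0.986, 0.001, -0.169], [0.169, 0.0, 0.986], [0.001, -1.0, 0.0]]
force: [-0.1, -0.8, -0.1]
opening: 0.1
```

>>> carry_out([
  [[0, 0.11, 0.5, 0], [0, 0.23, 1, 0], [0, 0.34, 1.45, 0], [0, 0.45, 1.95, 0], [0, 0.56, 2.45, 0], [0, 0.68, 2.9, 0], [0, 0.79, 3.4, 0], [0, 0.9, 3.9, 0], [0, 0.95, 4.1, 0]],
])

```text
clock: 16.65
position: [564.2, 187.3, 58.6]
tcp_rot: [[0.986, -0.0, -0.169], [0.169, -0.0, 0.986], [-0.0, -1.0, 0.0]]
force: [0.5, -0.8, 0.0]
opening: 0.4
```

```bash
python3 - <<'E'
from h import *
s=__import__("station").bot.read_state();print(s["position"],s["opening"],s["force"],(s["position"]-DO)@DR)
c=grab("wrist","w11");chutepucks(c)
E
```

```text
[564.20035158 187.34352724  58.63497804] 0.4164624544206561 [ 0.4568105  -0.77800241  0.02171468] [  0.47009682 -55.77706445   9.38558428]
blob [280. 134.] 998 x -21.6 21.7 y 0.5 5.0 top z 27.5
  normal [0.001 0.003 1.   ] rms 0.36
blob [281. 240.] 4007 x -18.1 17.3 y -56.3 -28.8 top z 30.3
  normal [ 0.    -0.019  1.   ] rms 0.52
```

View pics/w11.png

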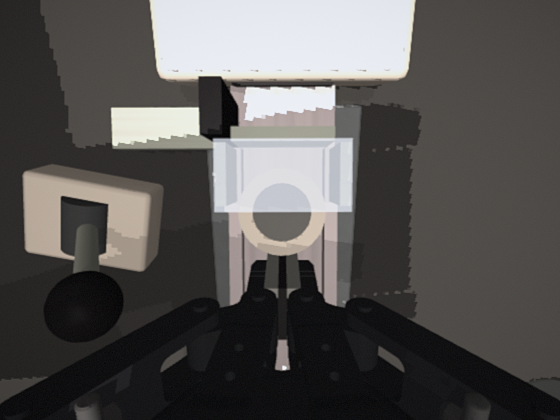

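>>> carry_out([
  [[0, 0.07, 0.3, 0], [0, 0.13, 0.55, 0], [0, 0.18, 0.75, 0], [0, 0.2, 0.85, 0], [0, 0.2, 0.85, 0]],
])

```text
clock: 17.2
position: [562.9, 195.3, 56.8]
tcp_rot: [[0.986, -0.0, -0.169], [0.169, -0.0, 0.986], [-0.0, -1.0, 0.0]]
force: [0.3, 0.1, -0.6]
opening: -0.5
```

>>> carry_out([
  [[0, 0.02, 0.1, 0], [0, 0.05, 0.2, 0], [0, 0.05, 0.2, 0]],
])

```text
clock: 17.5
position: [562.6, 197.2, 56.3]
tcp_rot: [[0.986, 0.0, -0.169], [0.169, 0.0, 0.986], [0.0, -1.0, 0.0]]
force: [-0.2, -0.0, 0.8]
opening: -0.2
```

```bash
python3 - <<'E'
from h import *
s=__import__("station").bot.read_state();print((s["position"]-DO)@DR)
c=grab("wrist","w12");chutepucks(c);cv2.imwrite("pics/w12z.png",cv2.resize(c["pixels"][90:300,160:400],(686,600),interpolation=cv2.INTER_CUBIC))
E
```

```text
[  0.58979801 -45.47216353   9.34676926]
blob [279. 161.] 1291 x -24.0 21.6 y 0.2 4.9 top z 27.5
  normal [-0.001  0.027  1.   ] rms 0.36
blob [281. 259.] 1818 x -13.9 13.5 y -45.8 -29.9 top z 30.3
  normal [0.003 0.1   0.995] rms 0.69
```

View pics/w12z.png

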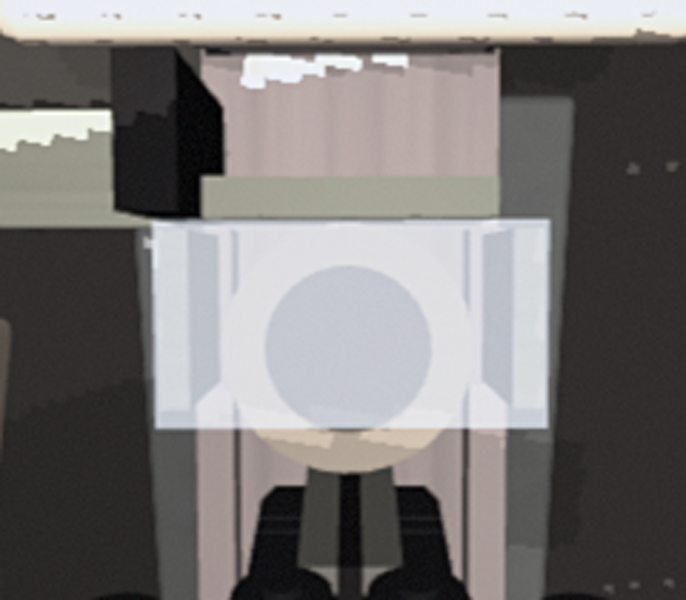

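>>> carry_out([
  [[0, 0.02, 0.1, 0], [0, 0.05, 0.2, 0], [0, 0.07, 0.3, 0], [0, 0.07, 0.3, 0]],
])

```text
clock: 17.95
position: [562.3, 199.2, 55.8]
tcp_rot: [[0.985, 0.0, -0.17], [0.17, -0.001, 0.985], [0.0, -1.0, -0.001]]
force: [2.3, -12.1, 5.2]
opening: -0.2
```

>>> carry_out([
  [[0, 0.02, 0.1, 0], [0, 0.05, 0.2, 0], [0, 0.05, 0.2, 0]],
])

```text
clock: 18.25
position: [562.3, 199.8, 55.6]
tcp_rot: [[0.985, 0.0, -0.17], [0.17, -0.003, 0.985], [-0.0, -1.0, -0.003]]
force: [4.4, -27.9, 12.3]
opening: 0.1
```

>>> carry_out([
  [[0, -0.4, -1, 0], [0, -2, -3, 0], [0, -6, -4, 0], [-2, -10, -6, 0], [-5, -12, -9, 0], [-8, -13, -13, 0], [-11, -13, -17, 0], [-13, -13, -21, 0], [-15, -13, -25, 0], [-15.7, -13, -29, 0], [-15.7, -13, -31, 0], [-15.7, -13, -31, 0]],
], claw=65)

```text
clock: 19.45
position: [459.9, -132.4, 185.3]
tcp_rot: [[0.986, 0.001, -0.166], [0.166, -0.001, 0.986], [0.001, -1.0, -0.001]]
force: [0.5, 0.8, -0.8]
opening: 55.6
```

>>> carry_out([
  [[0, 0, 0, 0], [0, 0, 0, 0]],
])

```text
clock: 19.65
position: [459.3, -129.1, 185.0]
tcp_rot: [[0.986, -0.0, -0.17], [0.17, 0.0, 0.986], [-0.0, -1.0, 0.0]]
force: [0.1, -0.1, 0.4]
opening: 55.4
```

```bash
python3 - <<'E'
from h import *
c=grab("wrist","w13")
for o in pucks(c): print(o[0],"sat",o[1],"mid",np.round(o[2:6],1),o[6],"mean",o[7].round(1))
go([460.2,-133.3,13],DYAW)
E
```

```text
[216. 110.] sat 159.0 mid [392.4 -72.4  31.1  18. ] 1082 mean [391.2 -72. ]
[283. 190.] sat 18.0 mid [ 460.2 -133.3   31.2   18.2] 1198 mean [ 460.2 -132.6]
[239. 262.] sat 0.0 mid [ 430.1 -214.    31.3   18.5] 1028 mean [ 430.2 -212.7]
[326. 269.] sat 80.0 mid [ 516.2 -206.7   31.3   18.5] 963 mean [ 516.2 -205.4]
now [ 459.3 -129.   185.1] yaw 9.8 -> shift [ 0.02 17.21 -0.44] turn 0.0 len mm 172
```

View pics/w13.png

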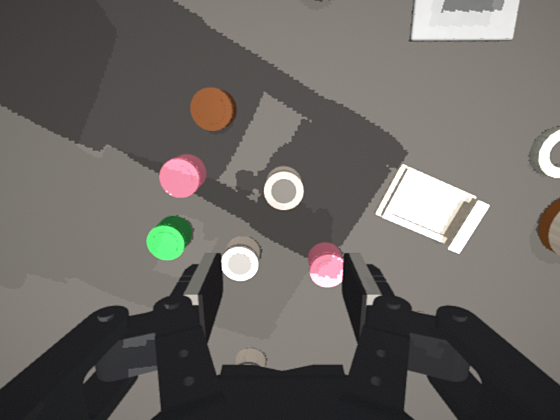

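>>> carry_out([
  [[0, 5, -0.4, 0], [0, 10, -0.4, 0], [0, 13, -0.4, 0], [0, 15, -0.4, 0], [0, 16.2, -0.4, 0], [0, 17.2, -0.4, 0], [0, 17.2, -0.4, 0], [0, 17.2, -0.4, 0]],
])

```text
clock: 20.5
position: [460.6, -133.9, 13.7]
tcp_rot: [[0.986, 0.001, -0.169], [0.169, -0.0, 0.986], [0.001, -1.0, -0.0]]
force: [-0.7, 0.0, 0.4]
opening: 55.6
```

>>> carry_out([
  [[0, 0, 0, 0], [0, 0, 0, 0], [0, 0, 0, 0], [0, 0, 0, 0], [0, 0, 0, 0]],
], claw=20)

```text
clock: 21.0
position: [460.7, -134.1, 14.1]
tcp_rot: [[0.986, 0.002, -0.169], [0.169, -0.001, 0.986], [0.001, -1.0, -0.001]]
force: [-0.9, 0.9, 8.6]
opening: 35.0
```

```bash
python3 - <<'E'
from h import *
P=d2w(0.7,-95,15);go([P[0],P[1],140],DYAW)
E
```

```text
now [ 460.7 -134.1   14.1] yaw 9.73 -> shift [ 15.68 -12.59  26.23] turn -0.001 len mm 331
```

>>> carry_out([
  [[0, -4, 0, 0], [0, -9, 0, 0], [1, -12.5, 4, 0], [3.5, -12.6, 8.5, 0], [6.5, -12.6, 12.5, 0], [9.5, -12.6, 16.5, 0], [12, -12.6, 21, 0], [14.5, -12.6, 25, 0], [15.7, -12.6, 28.5, 0], [15.7, -12.6, 28.8, 0], [15.7, -12.6, 28.8, 0], [15.7, -12.6, 28.8, 0]],
])

```text
clock: 22.2
position: [565.7, 175.7, 139.3]
tcp_rot: [[0.986, -0.0, -0.169], [0.169, -0.0, 0.986], [-0.0, -1.0, -0.0]]
force: [0.5, -0.2, 0.0]
opening: 34.8
```

```bash
cat >> h.py <<'E'
def heldx(c):
    X,k=held(c);T=c["tcp_pos"];q=(X-DO)@DR
    z=X[...,2]-T[2];h,e=np.histogram(z[k],bins=np.arange(8,28));zt=e[np.argmax(h)]+.5
    hsv=cv2.cvtColor(c["pixels"],cv2.COLOR_BGR2HSV)
    kk=k&(abs(z-zt-.5)<2)&(c["pixels"].max(2)>70)
    print("top-TCP",zt,"mean deck",q[kk].mean(0).round(2),kk.sum(),"x rng",np.percentile(q[kk][:,0],[1,99]).round(1),"tcp deck",((T-DO)@DR).round(2))
E
python3 - <<'E'
from h import *
c=grab("wrist","w14");heldx(c);heldx(load("w8"))
P=d2w(0.7,-70,15);go([P[0],P[1],73],DYAW)
E
```

```text
top-TCP 16.5 mean deck [ -0.65 -87.4  102.3 ] 4997 x rng [-17.3  16.1] tcp deck [ -0.11 -85.43  85.36]
top-TCP 18.5 mean deck [ -7.48 -81.25  98.05] 4806 x rng [-24.    9.3] tcp deck [ -6.9  -78.58  80.08]
now [565.8 175.4 139.4] yaw 9.69 -> shift [ 0.07  6.64 -0.05] turn -0.001 len mm 66
```

View pics/w14.png

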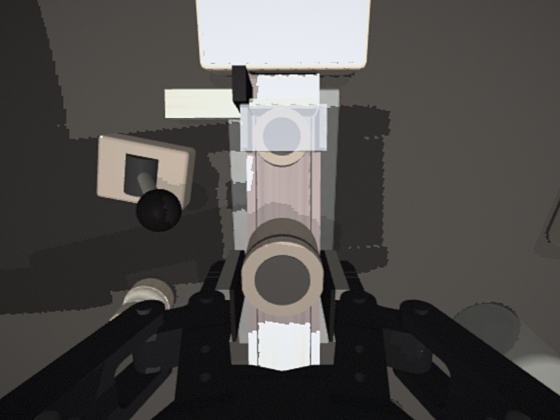

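>>> carry_out([
  [[0.1, 3, 0, 0], [0.1, 5, 0, 0], [0.1, 6.2, 0, 0], [0.1, 6.6, 0, 0], [0.1, 6.8, 0, 0], [0.1, 6.9, 0, 0], [0.1, 7, 0, 0], [0.1, 7.1, 0, 0], [0.1, 7.1, 0, 0]],
])

```text
clock: 23.15
position: [567.5, 176.8, 68.5]
tcp_rot: [[0.986, 0.001, -0.169], [0.169, 0.0, 0.986], [0.001, -1.0, 0.0]]
force: [1.1, 0.8, 2.3]
opening: 35.0
```

>>> carry_out([
  [[0, 0.1, 0, 0], [0, 0.2, 0, 0], [0, 0.2, 0, 0]],
])

```text
clock: 23.45
position: [567.7, 177.4, 67.1]
tcp_rot: [[0.986, 0.002, -0.169], [0.169, 0.001, 0.986], [0.002, -1.0, 0.001]]
force: [-3.3, 4.2, 15.1]
opening: 34.6
```

Release, then rise uphill.

>>> carry_out([
  [[0, 0.1, 0, 0], [0, 0, 0, 0], [0, 0, 0, 0], [0, -0.2, 0, 0], [0, -2, 0, 0], [0, -5, 0, 0], [0, -7, 0, 0], [0, -7, -2.5, 0], [0, -7, -4, 0], [0, -7, -4, 0], [0, -7, -4, 0]],
], claw=60)

```text
clock: 24.55
position: [573.6, 136.9, 135.6]
tcp_rot: [[0.986, -0.001, -0.168], [0.168, -0.0, 0.986], [-0.001, -1.0, 0.0]]
force: [-0.6, 0.1, -0.6]
opening: 51.3
```

```bash
python3 - <<'E'
from h import *
c=grab("wrist","w15");chutepucks(c)
go(d2w(0.6,-103,9),DYAW)
E
```

```text
blob [279.  90.] 968 x -17.6 16.0 y -36.2 -23.6 top z 30.0
  normal [-0.004 -0.026  1.   ] rms 0.49
blob [283. 145.] 2917 x -16.5 19.2 y -80.6 -44.7 top z 30.3
  normal [-0.003  0.002  1.   ] rms 0.51
now [573.6 137.3 135.6] yaw 9.7 -> shift [-0.06  6.67  0.48] turn -0.001 len mm 67
```

View pics/w15.png

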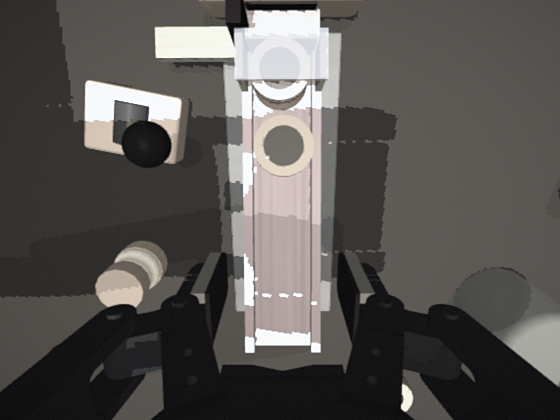

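>>> carry_out([
  [[0, 0, 0.4, 0], [0, 0, 0.4, 0], [0, 0, 0.4, 0], [0, 0, 0.4, 0], [0, 3, 0.4, 0], [0, 5, 0.4, 0], [0, 6.2, 0.4, 0], [0, 6.7, 0.4, 0], [0, 6.7, 0.4, 0]],
], claw=0)

```text
clock: 25.5
position: [573.1, 141.2, 68.8]
tcp_rot: [[0.986, -0.001, -0.169], [0.169, -0.0, 0.986], [-0.001, -1.0, -0.0]]
force: [-0.2, 1.2, -0.8]
opening: -0.0
```

>>> carry_out([
  [[0, 0.11, 0.5, 0], [0, 0.23, 1, 0], [0, 0.34, 1.45, 0], [0, 0.4, 1.75, 0], [0, 0.45, 1.95, 0], [0, 0.5, 2.15, 0], [0, 0.52, 2.25, 0], [0, 0.52, 2.25, 0]],
])

```text
clock: 26.3
position: [569.3, 163.4, 63.8]
tcp_rot: [[0.986, -0.0, -0.169], [0.169, -0.0, 0.986], [-0.0, -1.0, 0.0]]
force: [-0.0, 0.8, 0.2]
opening: 0.1
```

>>> carry_out([
  [[0, 0.02, 0.1, 0], [0, 0.05, 0.2, 0], [0, 0.05, 0.2, 0]],
])

```text
clock: 26.6
position: [569.3, 164.6, 63.5]
tcp_rot: [[0.986, 0.0, -0.169], [0.169, -0.001, 0.986], [0.0, -1.0, -0.001]]
force: [2.5, -8.7, 3.8]
opening: -0.1
```

>>> carry_out([
  [[0, 0.02, 0.1, 0], [0, -0.4, -1, 0], [0, -3, -3, 0], [0, -7, -4, 0], [-2, -11, -6, 0], [-6, -12, -10, 0], [-9.5, -12, -14, 0], [-13, -12, -18, 0], [-16, -12, -22, 0], [-18, -12, -26, 0], [-20, -12, -30, 0], [-20.1, -12, -34, 0]],
], claw=65)

```text
clock: 27.8
position: [425.8, -205.8, 183.8]
tcp_rot: [[0.986, -0.001, -0.168], [0.168, 0.0, 0.986], [-0.001, -1.0, 0.0]]
force: [0.6, 0.6, 0.7]
opening: 55.3
```

>>> carry_out([
  [[0, 0, -1, 0], [0, 0, -1, 0], [0, 0, -1, 0]],
])

```text
clock: 28.1
position: [429.8, -213.2, 183.3]
tcp_rot: [[0.986, -0.0, -0.169], [0.169, 0.001, 0.986], [-0.0, -1.0, 0.001]]
force: [-0.4, -0.1, -0.7]
opening: 55.5
```

```bash
python3 - <<'E'
from h import *
c=grab("wrist","w16")
for o in pucks(c): print(o[0],"sat",o[1],"mid",np.round(o[2:6],1),o[6],"mean",o[7].round(1))
go([430.2,-213.8,13],DYAW)
E
```

```text
[264.  15.] sat 143.0 mid [392.3 -77.9  31.   16.6] 983 mean [391.7 -77.9]
[241.  92.] sat 79.5 mid [ 381.3 -137.9   30.6    8.5] 62 mean [ 381.1 -137.9]
[283. 187.] sat 18.0 mid [ 430.  -214.2   31.3   18.1] 1218 mean [ 429.9 -213.5]
[377. 195.] sat 69.0 mid [ 517.8 -206.7   31.2   18.5] 1235 mean [ 517.  -206.1]
[286. 319.] sat 0.0 mid [ 457.9 -354.5   31.2   18.5] 911 mean [ 457.6 -352.4]
now [ 429.8 -212.7  183.3] yaw 9.76 -> shift [ 0.03 17.03 -0.12] turn -0.0 len mm 170
```

View pics/w16.png

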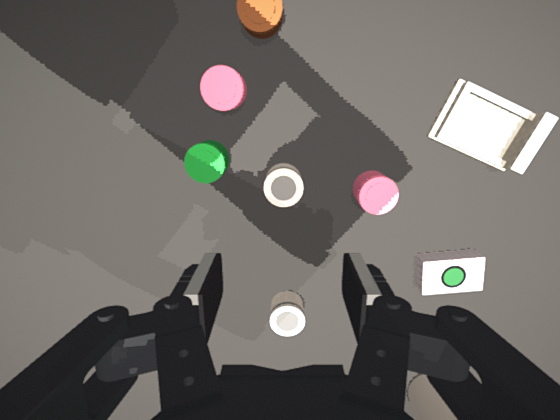

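>>> carry_out([
  [[0, 5, 0, 0], [0, 10, -0.1, 0], [0, 13, -0.1, 0], [0, 15, -0.1, 0], [0, 16.2, -0.1, 0], [0, 17, -0.1, 0], [0, 17, -0.1, 0], [0, 17, -0.1, 0]],
])

```text
clock: 28.95
position: [430.8, -214.6, 14.1]
tcp_rot: [[0.986, 0.001, -0.17], [0.17, -0.0, 0.986], [0.001, -1.0, -0.001]]
force: [0.2, 1.2, -0.0]
opening: 55.8
```

>>> carry_out([
  [[0, 0, 0, 0], [0, 0, 0, 0], [0, 0, 0, 0], [0, 0, 0, 0], [0, 0, 0, 0]],
], claw=20)

```text
clock: 29.45
position: [430.9, -214.9, 14.4]
tcp_rot: [[0.986, 0.002, -0.169], [0.169, -0.001, 0.986], [0.001, -1.0, -0.001]]
force: [-0.3, 2.2, 9.5]
opening: 35.0
```

```bash
python3 - <<'E'
from h import *
P=d2w(0.7,-107,15);go([P[0],P[1],142],DYAW)
E
```

```text
now [ 430.9 -214.9   14.4] yaw 9.73 -> shift [ 19.98 -12.76  32.52] turn -0.001 len mm 402
```

>>> carry_out([
  [[0, -4, 0, 0], [0, -9, 0, 0], [1.5, -12.7, 3, 0], [4, -12.8, 7, 0], [6.5, -12.8, 11, 0], [9, -12.8, 15, 0], [11.5, -12.8, 19, 0], [14, -12.8, 23, 0], [16.5, -12.8, 27, 0], [19, -12.8, 31, 0], [20, -12.8, 32.5, 0], [20, -12.8, 32.5, 0]],
])

```text
clock: 30.65
position: [573.3, 141.7, 141.8]
tcp_rot: [[0.985, 0.001, -0.172], [0.172, 0.0, 0.985], [0.001, -1.0, 0.0]]
force: [-0.1, 1.1, -0.8]
opening: 34.3
```

>>> carry_out([
  [[0, 0, 0, 0], [0, 0, 0, 0]],
])

```text
clock: 30.85
position: [571.9, 138.3, 141.5]
tcp_rot: [[0.986, -0.001, -0.168], [0.168, -0.0, 0.986], [-0.001, -1.0, -0.0]]
force: [0.6, 0.5, -0.6]
opening: 34.6
```

```bash
python3 - <<'E'
from h import *
c=grab("wrist","w17");heldx(c);chutepucks(c)
P=d2w(0.7,-107,15);go([P[0],P[1],80],DYAW)
E
```

```text
top-TCP 16.5 mean deck [  -0.91 -124.68   95.59] 5044 x rng [-18.3  17.6] tcp deck [  -0.37 -122.84   78.92]
blob [284. 123.] 3621 x -18.5 19.0 y -71.7 -23.9 top z 30.2
  normal [-0.003  0.004  1.   ] rms 0.5
now [572.  138.2 141.6] yaw 9.67 -> shift [0.09 6.16 0.11] turn -0.002 len mm 62
```

View pics/w17.png

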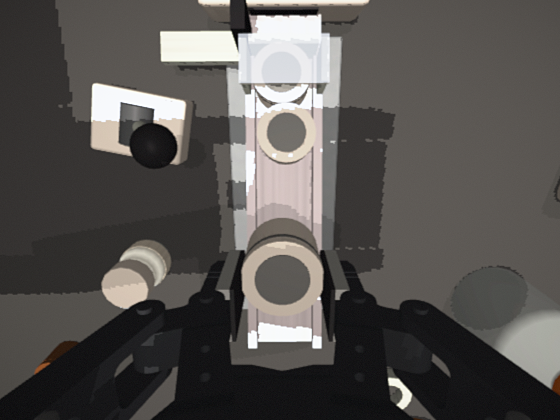

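>>> carry_out([
  [[0.1, 3, 0.1, 0], [0.1, 5, 0.1, 0], [0.1, 6, 0.1, 0], [0.1, 6.3, 0.1, 0], [0.1, 6.4, 0.1, 0], [0.1, 6.5, 0.1, 0], [0.1, 6.5, 0.1, 0]],
])

```text
clock: 31.6
position: [573.7, 140.7, 77.2]
tcp_rot: [[0.986, 0.001, -0.169], [0.169, 0.0, 0.986], [0.001, -1.0, 0.0]]
force: [-0.9, 0.5, 1.9]
opening: 34.6
```

>>> carry_out([
  [[0, 0.1, 0, 0], [0, 0.2, 0, 0], [0, 0.2, 0, 0]],
])

```text
clock: 31.9
position: [574.1, 141.3, 75.7]
tcp_rot: [[0.986, 0.002, -0.169], [0.169, 0.001, 0.986], [0.002, -1.0, 0.0]]
force: [-3.1, 3.0, 14.5]
opening: 34.7
```

>>> carry_out([
  [[0, 0.1, 0, 0], [0, 0, 0, 0], [0, 0, 0, 0], [0, -0.2, 0, 0], [0, -2, 0, 0], [0, -5, 0, 0], [0, -7, 0, 0], [0, -7, -2.5, 0], [0, -7, -4, 0], [0, -7, -4, 0], [0, -7, -4, 0]],
], claw=60)

```text
clock: 33.0
position: [579.8, 101.0, 143.9]
tcp_rot: [[0.986, -0.001, -0.168], [0.168, 0.0, 0.986], [-0.001, -1.0, 0.0]]
force: [1.2, 0.5, 0.0]
opening: 51.3
```

```bash
python3 - <<'E'
from h import *
c=grab("wrist","w18");chutepucks(c)
go(d2w(0.6,-140,9),DYAW)
E
```

```text
blob [282.  54.] 4524 x -19.2 19.6 y -72.0 -20.6 top z 30.1
  normal [-0.001  0.001  1.   ] rms 0.51
blob [282. 146.] 2925 x -16.5 18.6 y -118.5 -82.6 top z 30.2
  normal [-0.002  0.005  1.   ] rms 0.5
now [579.7 101.3 143.9] yaw 9.7 -> shift [-0.05  6.66  0.53] turn -0.001 len mm 67
```

View pics/w18.png

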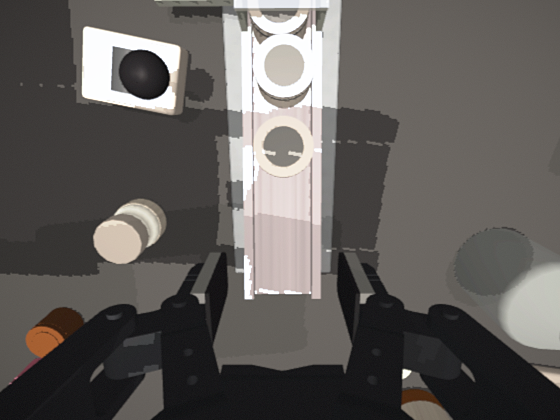

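>>> carry_out([
  [[0, 0, 0.5, 0], [0, 0, 0.5, 0], [0, 0, 0.5, 0], [0, 0, 0.5, 0], [0, 3, 0.5, 0], [0, 5, 0.5, 0], [0, 6.2, 0.5, 0], [0, 6.7, 0.5, 0], [0, 6.7, 0.5, 0]],
], claw=0)

```text
clock: 33.95
position: [579.2, 106.2, 77.2]
tcp_rot: [[0.986, -0.001, -0.169], [0.169, -0.0, 0.986], [-0.001, -1.0, 0.0]]
force: [0.7, 0.3, -0.4]
opening: 0.3
```

>>> carry_out([
  [[0, 0.11, 0.5, 0], [0, 0.23, 1, 0], [0, 0.34, 1.45, 0], [0, 0.4, 1.75, 0], [0, 0.45, 1.95, 0], [0, 0.5, 2.15, 0], [0, 0.54, 2.35, 0], [0, 0.54, 2.35, 0]],
])

```text
clock: 34.75
position: [575.3, 129.4, 72.0]
tcp_rot: [[0.986, 0.0, -0.169], [0.169, -0.0, 0.986], [0.0, -1.0, -0.0]]
force: [0.5, -1.7, 1.3]
opening: 0.1
```

>>> carry_out([
  [[0, 0.02, 0.1, 0], [0, 0.05, 0.2, 0], [0, 0.05, 0.2, 0]],
])

```text
clock: 35.05
position: [575.3, 130.5, 71.8]
tcp_rot: [[0.986, 0.001, -0.169], [0.169, -0.001, 0.986], [0.0, -1.0, -0.001]]
force: [0.3, -9.8, 5.6]
opening: 0.1
```

>>> carry_out([
  [[0, 0.02, 0.1, 0], [0, -0.4, -1, 0], [0, -3, -3, 0], [0, -7, -4, 0], [-2, -11, -7, 0], [-4.5, -12, -11.5, 0], [-7, -12, -16, 0], [-9, -12, -20.5, 0], [-11.5, -12, -25, 0], [-14, -12, -29.5, 0], [-16.5, -12, -34, 0], [-18.5, -12, -38.5, 0]],
], claw=65)

```text
clock: 36.25
position: [458.7, -272.0, 191.8]
tcp_rot: [[0.986, 0.0, -0.169], [0.169, 0.0, 0.986], [0.0, -1.0, 0.0]]
force: [1.5, 0.1, 0.1]
opening: 55.6
```

>>> carry_out([
  [[-1, 0, -4, 0], [-1.2, 0, -6, 0], [-1.2, 0, -6, 0], [-1.2, 0, -6, 0]],
])

```text
clock: 36.65
position: [458.2, -331.0, 191.3]
tcp_rot: [[0.986, -0.0, -0.168], [0.168, 0.001, 0.986], [-0.0, -1.0, 0.001]]
force: [0.3, 0.2, 0.9]
opening: 55.6
```

```bash
python3 - <<'E'
from h import *
c=grab("wrist","w19")
for o in pucks(c): print(o[0],"sat",o[1],"mid",np.round(o[2:6],1),o[6],"mean",o[7].round(1))
go([457.9,-353.5,13],DYAW)
E
```

```text
[377.  54.] sat 2.0 mid [ 517.9 -207.    31.    18.4] 1636 mean [ 517.3 -207. ]
[278. 207.] sat 19.0 mid [ 457.8 -354.2   31.2   18.4] 1104 mean [ 457.9 -353.5]
now [ 458.4 -330.3  191.4] yaw 9.74 -> shift [-0.43 17.83 -2.29] turn -0.001 len mm 180
```

View pics/w19.png

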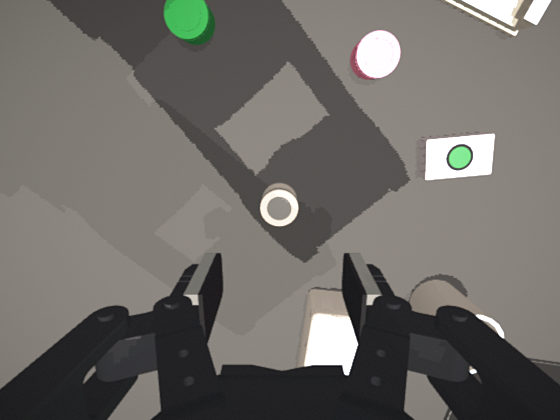

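>>> carry_out([
  [[-0.4, 3, -2.3, 0], [-0.4, 8, -2.3, 0], [-0.4, 12, -2.3, 0], [-0.4, 15, -2.3, 0], [-0.4, 16.8, -2.3, 0], [-0.4, 17.8, -2.3, 0], [-0.4, 17.8, -2.3, 0], [-0.4, 17.8, -2.3, 0]],
])

```text
clock: 37.5
position: [459.1, -354.3, 14.3]
tcp_rot: [[0.985, 0.001, -0.17], [0.17, -0.0, 0.985], [0.0, -1.0, -0.001]]
force: [0.4, -0.9, 0.4]
opening: 55.7
```

>>> carry_out([
  [[0, 0, 0, 0], [0, 0, 0, 0], [0, 0, 0, 0], [0, 0, 0, 0], [0, 0, 0, 0]],
], claw=20)

```text
clock: 38.0
position: [459.1, -354.9, 14.9]
tcp_rot: [[0.986, 0.001, -0.169], [0.169, -0.001, 0.986], [0.001, -1.0, -0.001]]
force: [0.6, 1.4, 8.3]
opening: 34.6
```

```bash
python3 - <<'E'
from h import *
P=d2w(0.7,-143,15);go([P[0],P[1],150],DYAW)
E
```

```text
now [ 459.1 -354.9   14.9] yaw 9.73 -> shift [ 19.57 -13.55  43.28] turn -0.001 len mm 494
```

>>> carry_out([
  [[0, -4, 0, 0], [0, -9, 0, 0], [1, -13, 3, 0], [3, -13.5, 7.5, 0], [5, -13.5, 12, 0], [7, -13.5, 16.5, 0], [9, -13.5, 21, 0], [11, -13.5, 25.5, 0], [13, -13.5, 30, 0], [15, -13.5, 34.5, 0], [17.5, -13.5, 39, 0], [19.6, -13.5, 43.2, 0]],
])

```text
clock: 39.2
position: [579.3, 106.6, 149.6]
tcp_rot: [[0.986, 0.002, -0.169], [0.169, 0.0, 0.986], [0.002, -1.0, -0.0]]
force: [1.0, -0.7, -1.2]
opening: 35.3
```

>>> carry_out([
  [[0, 0, 0, 0], [0, 0, 0, 0], [0, 0, 0, 0]],
])

```text
clock: 39.5
position: [578.2, 103.7, 148.9]
tcp_rot: [[0.986, 0.0, -0.169], [0.169, -0.0, 0.986], [-0.0, -1.0, -0.0]]
force: [0.0, -0.2, -0.5]
opening: 34.9
```

```bash
python3 - <<'E'
from h import *
c=grab("wrist","w20");heldx(c);chutepucks(c)
P=d2w(0.7,-143,15);go([P[0],P[1],87],DYAW)
E
```

```text
top-TCP 16.5 mean deck [  -0.58 -160.67   94.41] 4902 x rng [-19.7  19. ] tcp deck [ 1.0000e-02 -1.5878e+02  7.8140e+01]
blob [282.  89.] 6992 x -19.1 19.6 y -107.6 -21.0 top z 30.2
  normal [-0.     0.001  1.   ] rms 0.5
now [578.3 103.3 148.8] yaw 9.68 -> shift [0.07 6.18 0.15] turn -0.002 len mm 62
```

View pics/w20.png

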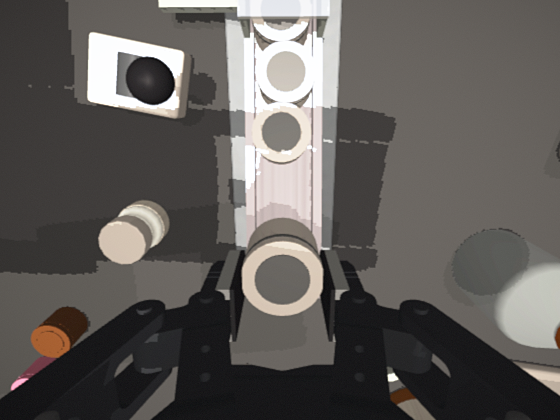

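>>> carry_out([
  [[0.1, 3, 0.1, 0], [0.1, 5, 0.1, 0], [0.1, 5.8, 0.1, 0], [0.1, 6.1, 0.1, 0], [0.1, 6.2, 0.1, 0], [0.1, 6.3, 0.1, 0], [0.1, 6.3, 0.1, 0]],
])

```text
clock: 40.25
position: [579.9, 105.5, 86.2]
tcp_rot: [[0.986, 0.001, -0.169], [0.169, 0.0, 0.986], [0.001, -1.0, -0.0]]
force: [0.3, -0.4, 0.6]
opening: 34.6
```

>>> carry_out([
  [[0, 0.1, 0, 0], [0, 0.2, 0, 0], [0, 0.25, 0, 0], [0, 0.25, 0, 0]],
])

```text
clock: 40.65
position: [580.1, 106.3, 84.4]
tcp_rot: [[0.986, 0.002, -0.169], [0.169, 0.001, 0.986], [0.002, -1.0, 0.001]]
force: [-4.3, 6.2, 17.2]
opening: 34.8
```

>>> carry_out([
  [[0, 0, 0, 0], [0, 0, 0, 0], [0, 0, 0, 0], [0, -0.2, 0, 0], [0, -2, 0, 0], [0, -5, 0, 0], [0, -7, 0, 0], [0, -7, -2.5, 0], [0, -7, -4, 0], [0, -7, -4, 0], [0, -7, -4, 0]],
], claw=60)

```text
clock: 41.75
position: [585.8, 65.8, 152.5]
tcp_rot: [[0.986, -0.001, -0.168], [0.168, 0.0, 0.986], [-0.001, -1.0, 0.0]]
force: [-0.2, -0.2, 0.3]
opening: 51.3
```

```bash
python3 - <<'E'
from h import *
c=grab("wrist","w21");chutepucks(c)
go(d2w(0.6,-176,9),DYAW)
E
```

```text
blob [280.  47.] 5135 x -19.0 19.6 y -107.9 -53.1 top z 30.2
  normal [-0.002  0.     1.   ] rms 0.5
blob [283. 146.] 2907 x -16.5 19.2 y -154.7 -119.2 top z 30.2
  normal [0.002 0.002 1.   ] rms 0.51
now [585.8  66.2 152.4] yaw 9.7 -> shift [-0.05  6.7   0.58] turn -0.001 len mm 67
```

View pics/w21.png

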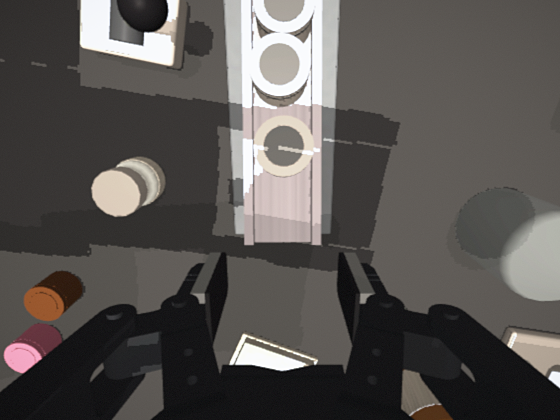

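>>> carry_out([
  [[0, 0, 0.5, 0], [0, 0, 0.5, 0], [0, 0, 0.5, 0], [0, 0, 0.5, 0], [0, 3, 0.5, 0], [0, 5, 0.5, 0], [0, 6.2, 0.5, 0], [0, 6.7, 0.5, 0], [0, 6.7, 0.5, 0]],
], claw=0)

```text
clock: 42.7
position: [585.3, 71.0, 85.8]
tcp_rot: [[0.986, -0.001, -0.169], [0.169, -0.0, 0.986], [-0.001, -1.0, 0.0]]
force: [0.3, -0.6, -0.5]
opening: 0.2
```

>>> carry_out([
  [[0, 0.11, 0.5, 0], [0, 0.23, 1, 0], [0, 0.34, 1.45, 0], [0, 0.4, 1.75, 0], [0, 0.45, 1.95, 0], [0, 0.5, 2.15, 0], [0, 0.54, 2.35, 0], [0, 0.54, 2.35, 0]],
])

```text
clock: 43.5
position: [581.3, 94.4, 80.5]
tcp_rot: [[0.986, -0.0, -0.169], [0.169, -0.0, 0.986], [-0.0, -1.0, 0.0]]
force: [0.1, -0.9, -0.6]
opening: 0.2
```

>>> carry_out([
  [[0, 0.02, 0.1, 0], [0, 0.05, 0.2, 0], [0, 0.07, 0.3, 0], [0, 0.07, 0.3, 0]],
])

```text
clock: 43.9
position: [581.4, 96.3, 80.1]
tcp_rot: [[0.986, 0.001, -0.169], [0.169, -0.001, 0.986], [0.001, -1.0, -0.001]]
force: [0.9, -10.3, 3.1]
opening: -0.1
```

>>> carry_out([
  [[0, -0.4, -1, 0], [0, -3, -3, 0], [0, -8, -4, 0], [-1, -13, -6, 0], [-2, -17, -9, 0], [-2.5, -17, -13, 0], [-3, -17, -18, 0], [-3.5, -17, -23, 0], [-3.5, -17, -26, 0], [-3.5, -17, -26, 0], [-3.5, -17, -26, 0]],
], claw=100)

```text
clock: 45.0
position: [590.0, -165.8, 249.8]
tcp_rot: [[0.986, -0.0, -0.167], [0.167, 0.0, 0.986], [-0.0, -1.0, 0.001]]
force: [0.5, -0.6, -0.1]
opening: 85.5
```

```bash
python3 - <<'E'
from h import *
c=grab("wrist","w22");t=grab("top","t22");grab("scene","s22");chutepucks(t)
cv2.imwrite("pics/t22z.png",cv2.resize(t["pixels"][180:300,140:400],(780,360),interpolation=cv2.INTER_CUBIC))
E
```

```text
blob [221. 217.] 323 x -23.5 21.6 y -144.0 -9.5 top z 31.0
  normal [ 0.02  -0.009  1.   ] rms 1.8
```

View pics/w22.png

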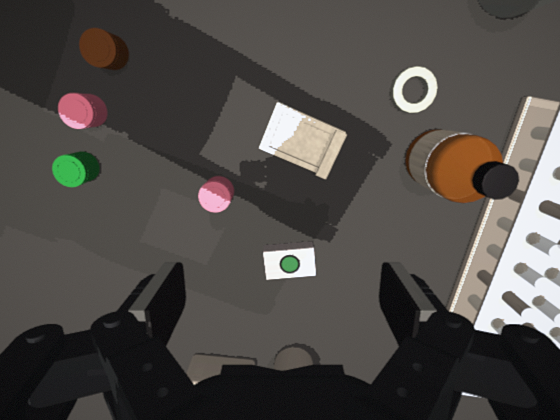

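View pics/t22z.png

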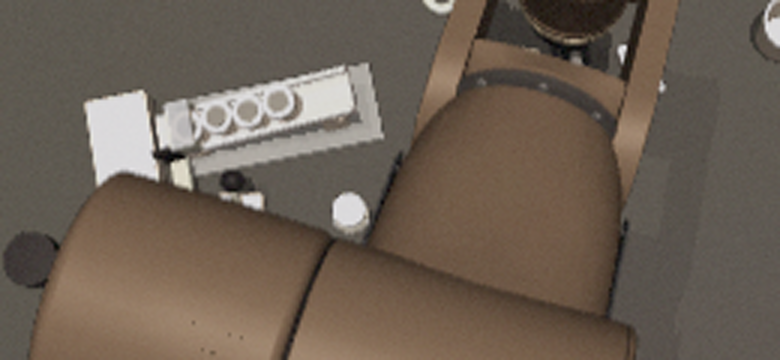

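```bash
cat > hold.py <<'E'
from h import *
def holder(c,ctr=(612,-132)):
    X=cloud(c);v=c["depth"]>0
    near=v&(np.hypot(X[...,0]-ctr[0],X[...,1]-ctr[1])<65)
    L=near&(X[...,2]>31)&(X[...,2]<39);P=X[L][:,:2].astype(np.float32)
    r=cv2.minAreaRect(P);print("lip/endwall rect",np.round(r[0],1),np.round(r[1],1),r[2],"z",np.median(X[L][:,2]),L.sum())
    B=near&(X[...,2]>4)&(X[...,2]<40);Q=X[B][:,:2].astype(np.float32);rb=cv2.minAreaRect(Q);print("all",np.round(rb[0],1),np.round(rb[1],1),rb[2],B.sum())
    W=near&(X[...,2]>13.5)&(X[...,2]<19.5);print("wall z",np.median(X[W][:,2]),"floor z",np.median(X[near&(X[...,2]>5)&(X[...,2]<10)][:,2]))
    return X,v,near,r,rb
def cell(c,ctr,rad=70,zr=(19,27)):
    X=cloud(c);v=c["depth"]>0
    k=v&(np.hypot(X[...,0]-ctr[0],X[...,1]-ctr[1])<rad)&(X[...,2]>zr[0])&(X[...,2]<zr[1])
    n,l,st,ce=cv2.connectedComponentsWithStats(k.astype(np.uint8));i=1+np.argmax(st[1:,4])
    P=X[l==i];r=cv2.minAreaRect(P[:,:2].astype(np.float32));print("cell",np.round(r[0],1),np.round(r[1],1),round(r[2],2),"z",np.median(P[:,2]),st[i,4])
    return r
E
python3 - <<'E'
from hold import *
c=load("w22");print(bydepth(c,290,263),bydepth(c,308,138))
holder(c);cell(c,(615,-281))
E
```

```text
[ 618.2290722  -277.10600757   24.00693544] [ 612.98206372 -126.42064341    7.34527585]
lip/endwall rect [ 637.1 -137.8] [52.7 12.3] 76.80975341796875 z 35.423228832429004 574
all [ 602.5 -142.3] [80.6 84.4] 76.63911437988281 3751
wall z 15.980480919689683 floor z 6.928070333909204
cell [ 616.9 -278.8] [61.9 38.8] 14.8 z 23.1373427835411 1453
```

```bash
cat >> hold.py <<'E'
def refine(c,o,ang):
    X=cloud(c);v=c["depth"]>0
    for it in range(2):
        a=np.radians(ang);ex=np.array([np.cos(a),np.sin(a)]);ey=np.array([-ex[1],ex[0]])
        d=X[...,:2]-np.array(o);hx=d@ex;hy=d@ey;z=X[...,2]
        W=v&(abs(hx)<45)&(abs(hy)<32)&(z>14)&(z<18.5)
        # inner edges of long walls: scan columns hx in -25..20
        res=[]
        for lo in np.arange(-28,22,5):
            s=W&(hx>lo)&(hx<lo+5)
            p=hy[s&(hy>10)];m=hy[s&(hy<-10)]
            if len(p)>4 and len(m)>4: res.append((lo+2.5,np.percentile(p,3),np.percentile(p,97),np.percentile(m,3),np.percentile(m,97)))
        res=np.array(res);print(res.round(1))
        E=W&(hx<-25)&(abs(hy)<17);print("-x wall hx",np.percentile(hx[E],[3,97]).round(1))
        L=v&(abs(hy)<24)&(hx>15)&(hx<45)&(z>32)&(z<38);print("lip hx",np.percentile(hx[L],[2,98]).round(1),"hy",np.percentile(hy[v&(abs(hy)<35)&(hx>15)&(hx<45)&(z>32)&(z<38)],[1,99]).round(1))
        if len(res)>2:
            mid=(res[:,1]+res[:,4])/2; fit=np.polyfit(res[:,0],mid,1);print("centre line",fit)
        break
    F=v&(abs(hx)<22)&(abs(hy)<15)&(z>3)&(z<12);print("floor z",np.median(z[F]))
E
python3 - <<'E'
from hold import *
refine(load("w22"),(605.5,-130.4),-13.2)
E
```

```text
[[-25.5  20.7  26.2 -25.8 -20.4]
 [-20.5  20.6  26.2 -26.1 -20.2]
 [-15.5  20.8  26.2 -25.7 -20.3]
 [-10.5  20.5  26.2 -25.8 -20.5]
 [ -5.5  20.8  25.9 -26.  -20.2]
 [ -0.5  20.6  26.2 -25.9 -20.2]
 [  4.5  20.8  26.  -25.8 -20.3]
 [  9.5  20.5  26.  -25.9 -20.4]
 [ 14.5  20.8  25.9 -26.  -20.6]
 [ 19.5  20.5  26.2 -25.7 -20.2]]
-x wall hx [-38.2 -32.5]
lip hx [26.6 38.3] hy [-25.7  25.8]
centre line [-0.00096218  0.15171054]
floor z 6.954415283325915
```

```bash
python3 - <<'E'
from h import *
go([616.9,-278.8,110],-75.2);print(__import__("station").bot.read_state()["joints"])
E
```

```text
now [ 590.2 -164.   249.9] yaw 9.79 -> shift [  0.69  13.99 -11.77] turn 1.483 len mm 183
[-1.83760040e+01  2.34968998e+01  9.53847789e+01  1.61661901e-02
  6.11394794e+01 -2.81744690e+01]
```

>>> carry_out([
  [[0.7, 0, -4, 0.15], [0.7, 0, -8, 0.3], [0.7, 0, -11.8, 0.45], [0.7, 0, -11.8, 0.6], [0.7, 0, -11.8, 0.75], [0.7, 2, -11.8, 0.9], [0.7, 5, -11.8, 1.05], [0.7, 8, -11.8, 1.2], [0.7, 11, -11.8, 1.35], [0.7, 14, -11.8, 1.483], [0.7, 14, -11.8, 1.483], [0.7, 14, -11.8, 1.483]],
])

```text
clock: 46.35
position: [617.4, -279.2, 110.3]
tcp_rot: [[0.26, -0.001, 0.966], [-0.966, 0.0, 0.26], [-0.0, -1.0, -0.0]]
force: [0.8, -0.7, 1.6]
opening: 85.3
```

```bash
python3 - <<'E'
from hold import *
c=grab("wrist","w23");cell(c,(617,-279))
from station import bot
go([616.9,-278.8,8],-75.2)
E
```

```text
cell [ 618.  -278.2] [61.5 38. ] 15.12 z 22.95509300446031 4203
now [ 618.1 -279.8  111.3] yaw -74.95 -> shift [-0.13 10.33 -0.1 ] turn 0.004 len mm 103
```

View pics/w23.png

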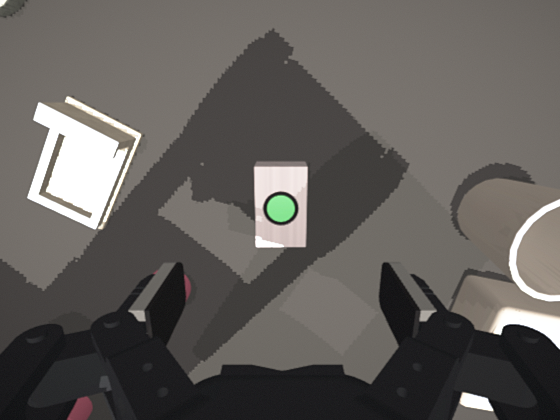

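>>> carry_out([
  [[-0.1, 2, 0, 0], [-0.1, 5, 0, 0], [-0.1, 7.5, 0, 0], [-0.1, 9, 0, 0], [-0.1, 9.8, 0, 0], [-0.1, 10.3, 0, 0], [-0.1, 10.3, 0, 0], [-0.1, 10.3, 0, 0]],
], claw=65)

```text
clock: 47.2
position: [617.6, -279.4, 7.9]
tcp_rot: [[0.255, 0.001, 0.967], [-0.967, -0.001, 0.255], [0.001, -1.0, 0.001]]
force: [0.4, 0.7, 0.2]
opening: 55.7
```

>>> carry_out([
  [[0, 0, 0, 0], [0, 0, 0, 0], [0, 0, 0, 0], [0, 0, 0, 0], [0, 0, 0, 0]],
], claw=25, force=25)

```text
clock: 47.7
position: [617.5, -279.4, 7.8]
tcp_rot: [[0.255, 0.001, 0.967], [-0.967, -0.001, 0.255], [0.001, -1.0, 0.001]]
force: [-0.7, 1.0, 5.5]
opening: 37.1
```

```bash
python3 - <<'E'
from h import *
a=np.radians(-13.2);o=np.array([606.4,-130.55]);p=o-9*np.array([np.cos(a),np.sin(a)]);print(p)
go([p[0],p[1],90],-103.2)
E
```

```text
[ 597.63778987 -128.49484217]
now [ 617.5 -279.4    7.8] yaw -75.23 -> shift [-15.09  -8.23   1.94] turn 0.488 len mm 173
```

>>> carry_out([
  [[0, -3, 0, 0], [0, -7, 0, 0], [-3, -8.2, 0.5, 0.1], [-7, -8.2, 1, 0.24], [-11, -8.2, 1.5, 0.38], [-15.1, -8.2, 1.9, 0.488], [-15.1, -8.2, 1.9, 0.488], [-15.1, -8.2, 1.9, 0.488], [-15.1, -8.2, 1.9, 0.488]],
])

```text
clock: 48.6
position: [597.3, -128.9, 89.2]
tcp_rot: [[-0.227, 0.001, 0.974], [-0.974, -0.0, -0.227], [0.0, -1.0, 0.001]]
force: [1.0, -0.4, -1.7]
opening: 37.4
```

```bash
python3 - <<'E'
from h import *
c=grab("wrist","w24")
t=load("t6");X=cloud(t)
print("amber",bydepth(load("top0"),307,153),bydepth(load("top0"),307,168))
E
```

```text
amber [ 761.42898648 -123.02690812  130.25284097] [ 728.76425014 -123.86963746   71.92940973]
```

View pics/w24.png

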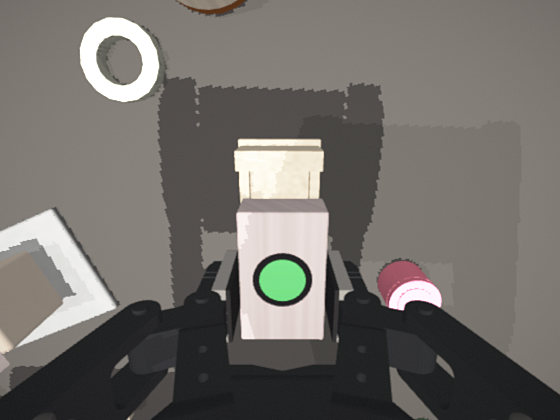

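```bash
cat >> hold.py <<'E'
def rel(c,zt=None):
    X=cloud(c);v=c["depth"]>0;T=c["tcp_pos"];z=X[...,2]
    # lip
    L=v&(np.hypot(X[...,0]-637,X[...,1]+138)<45)&(z>31.5)&(z<39)
    r=cv2.minAreaRect(X[L][:,:2].astype(np.float32));w,h=r[1];ang=r[2] if w>h else r[2]-90
    ang=ang%180
    print("lip c",np.round(r[0],2),np.round(r[1],1),"y-ax",round(ang,2),L.sum())
    # cell top
    sub=np.zeros(v.shape,bool);sub[150:345,215:350]=True
    K=v&sub&(z>T[2]+8)&(z<T[2]+20)
    hh,e=np.histogram(z[K],bins=np.arange(T[2]+8,T[2]+20,.5));zz=e[np.argmax(hh)]+.25
    K&=abs(z-zz)<1.8
    K=cv2.morphologyEx(K.astype(np.uint8),cv2.MORPH_OPEN,np.ones((5,5)))
    n,l,st,_=cv2.connectedComponentsWithStats(K);i=1+np.argmax(st[1:,4]);P=X[l==i]
    rc=cv2.minAreaRect(P[:,:2].astype(np.float32));w,h=rc[1];ca=(rc[2] if w<h else rc[2]-90)%180
    o,n,s=plane(P);
    print("cell c",np.round(rc[0],2),np.round(rc[1],1),"y-ax",round(ca,2),"z top",zz-T[2],"n",n.round(3))
    # front edge in image-free terms: fit left/right edges of the cell
    a=np.radians(ang-90);ex=np.array([np.cos(a),np.sin(a)]);ey=np.array([-ex[1],ex[0]])
    oo=np.array(r[0])-32.5*ex;d=np.array(rc[0])-oo;print("cell in holder hx,hy",(d@ex).round(2),(d@ey).round(2),"holder vis",oo.round(2),"tcp",np.round(T,1))
    D=X[...,:2]-oo;hx=D@ex;hy=D@ey
    print("lip hx",np.percentile(hx[L],[2,98]).round(1),"hy",np.percentile(hy[L],[1,99]).round(1))
    return oo,ang-90,ex,ey
E
python3 - <<'E'
from hold import *
rel(load("w24"))
E
```

```text
lip c [ 637.74 -136.98] [52.7 12.4] y-ax 76.56 1837
cell c [ 597.85 -129.56] [38.1 62.9] y-ax 76.78 z top 15.25 n [0.    0.001 1.   ]
cell in holder hx,hy -8.01 -2.06 holder vis [ 606.13 -129.42] tcp [ 597.3 -128.9   89.2]
lip hx [26.5 38.5] hy [-25.7  25.8]
```

>>> carry_out([
  [[-0.2, 1.5, -0.1, 0], [-0.2, 3, -0.1, 0], [-0.2, 4.1, -0.1, 0], [-0.2, 4.1, -0.1, 0], [-0.2, 4.1, -0.1, 0]],
])

```text
clock: 49.15
position: [596.2, -126.4, 47.5]
tcp_rot: [[-0.228, -0.001, 0.974], [-0.974, 0.0, -0.228], [-0.0, -1.0, -0.001]]
force: [-1.0, 0.0, -0.8]
opening: 37.7
```

```bash
python3 - <<'E'
from hold import *
for i in range(2): c=grab("wrist",f"w25{i}");rel(c)
E
```

```text
lip c [ 637.79 -136.96] [52.7 12.4] y-ax 76.34 2893
cell c [ 596.79 -127.08] [38.1 62.8] y-ax 76.63 z top 15.25 n [ 0.001 -0.     1.   ]
cell in holder hx,hy -9.68 -0.08 holder vis [ 606.21 -129.29] tcp [ 596.2 -126.4   47.5]
lip hx [26.6 38.5] hy [-25.8  25.8]
lip c [ 637.97 -136.89] [52.5 12.2] y-ax 76.78 2855
cell c [ 597.06 -127.06] [38.1 62.8] y-ax 76.61 z top 15.25 n [0.001 0.    1.   ]
cell in holder hx,hy -9.58 0.22 holder vis [ 606.33 -129.46] tcp [ 596.5 -126.3   48. ]
lip hx [26.7 38.3] hy [-25.9  25.7]
```

View pics/w251.png

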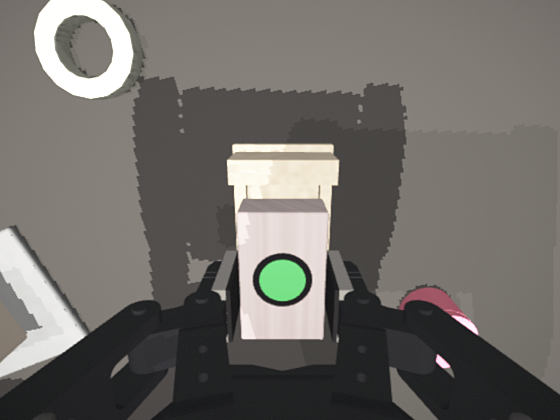

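>>> carry_out([
  [[0, 0.8, 0.05, 0], [0, 1.6, 0.05, 0], [0, 2.2, 0.05, 0], [0, 2.3, 0.05, 0], [0, 2.3, 0.05, 0]],
])

```text
clock: 49.75
position: [596.6, -126.1, 24.5]
tcp_rot: [[-0.228, -0.001, 0.974], [-0.974, 0.0, -0.228], [-0.0, -1.0, -0.001]]
force: [-0.3, -0.0, -0.9]
opening: 37.5
```

>>> carry_out([
  [[0, 0.1, 0, 0], [0, 0.2, 0, 0], [0, 0.3, 0, 0], [0, 0.3, 0, 0]],
])

```text
clock: 50.15
position: [597.3, -126.3, 22.4]
tcp_rot: [[-0.228, 0.001, 0.974], [-0.974, -0.0, -0.228], [0.0, -1.0, 0.001]]
force: [-0.2, 0.8, 4.4]
opening: 37.5
```

```bash
python3 - <<'E'
from hold import *
c=grab("wrist","w26");rel(c)
E
```

```text
lip c [ 618.47 -133.54] [57.9 51.9] y-ax 76.88 11306
cell c [ 598.03 -127.05] [38.1 62.3] y-ax 76.67 z top 15.25 n [ 0.016 -0.002  1.   ]
cell in holder hx,hy 11.12 1.68 holder vis [ 586.82 -126.16] tcp [ 597.3 -126.3   22.4]
lip hx [ 9.1 58. ] hy [-24.7  26.1]
```

View pics/w26.png

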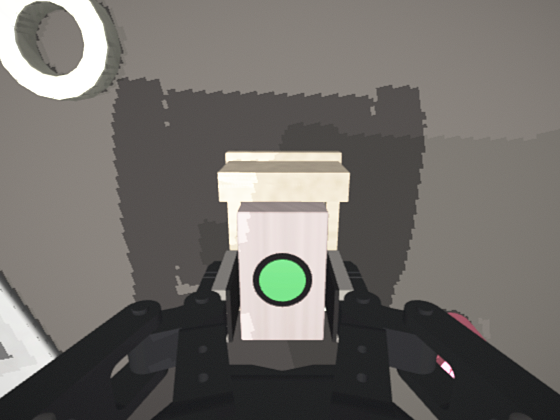

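>>> carry_out([
  [[0, 0.1, 0, 0], [0, 0.2, 0, 0], [0, 0.2, 0, 0]],
])

```text
clock: 50.5
position: [598.2, -126.6, 20.9]
tcp_rot: [[-0.228, 0.003, 0.974], [-0.974, -0.001, -0.228], [0.0, -1.0, 0.003]]
force: [2.1, -0.4, 8.7]
opening: 37.5
```

>>> carry_out([
  [[0, 0.1, 0, 0], [0, 0.2, 0, 0], [0, 0.2, 0, 0]],
])

```text
clock: 50.8
position: [599.0, -126.7, 19.2]
tcp_rot: [[-0.228, 0.004, 0.974], [-0.974, -0.001, -0.228], [0.0, -1.0, 0.004]]
force: [4.3, -0.8, 10.7]
opening: 37.3
```

```bash
cat >> hold.py <<'E'
def tilt(c,zlo=20,zhi=50):
    X=cloud(c);v=c["depth"]>0;a=np.radians(-13.25);ex=np.array([np.cos(a),np.sin(a)]);ey=np.array([-ex[1],ex[0]])
    L=v&(np.hypot(X[...,0]-638,X[...,1]+137)<40)&(X[...,2]>33)&(X[...,2]<37.5)
    D=X[...,:2]-np.array([606.27,-129.38]);hx=D@ex;hy=D@ey
    L&=(hx>22)&(hx<42);print("lip hx",np.percentile(hx[L],[2,98]).round(1),"hy",np.percentile(hy[L],[2,98]).round(1))
    hs=cv2.cvtColor(c["pixels"],cv2.COLOR_BGR2HSV)
    sub=np.zeros(v.shape,bool);sub[195:340,236:328]=True
    K=v&sub&(X[...,2]>zlo)&(X[...,2]<zhi)&(abs(hy)<18)&(hx<24.5)
    P=np.c_[hx[K],hy[K],X[...,2][K]];o,n,s=plane(P)
    print("cell plane n",n.round(3),"tilt",np.degrees(np.arctan2(n[0],n[2])).round(2),"deg; top z at hx=-30,0,25:",[round(float(o[2]-(n[0]*(x-o[0]))/n[2]),1) for x in(-30,0,25)],"hx",P[:,0].min().round(1),P[:,0].max().round(1),s)
E
python3 - <<'E'
from hold import *
c=grab("wrist","w27");tilt(c)
E
```

```text
lip hx [26.6 38.4] hy [-25.4  25.1]
cell plane n [0.114 0.001 0.993] tilt 6.57 deg; top z at hx=-30,0,25: [37.6, 34.1, 31.2] hx -35.3 24.3 0.48445333411872843
```

View pics/w27.png

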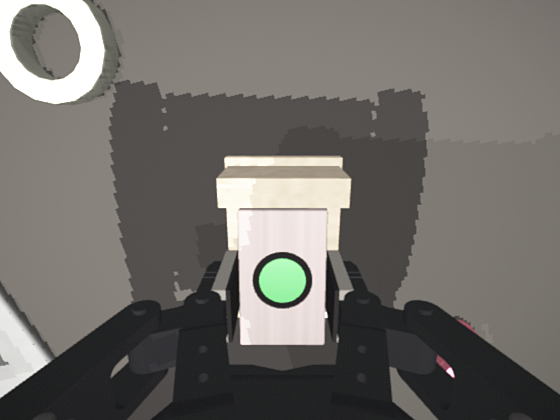

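>>> carry_out([
  [[0, 0.05, -0.1, 0], [0, 0.1, -0.2, 0], [0, 0.2, -0.2, 0], [0, 0.2, -0.2, 0]],
])

```text
clock: 51.25
position: [599.0, -126.8, 17.9]
tcp_rot: [[-0.228, 0.008, 0.974], [-0.974, -0.002, -0.228], [0.0, -1.0, 0.008]]
force: [10.5, -0.4, 13.6]
opening: 37.6
```

```bash
python3 - <<'E'
from hold import *
c=grab("wrist","w28");tilt(c)
E
```

```text
lip hx [26.5 38.4] hy [-25.4  25. ]
cell plane n [0.144 0.    0.99 ] tilt 8.28 deg; top z at hx=-30,0,25: [37.5, 33.1, 29.5] hx -34.6 24.5 0.4842380028988505
```

>>> carry_out([
  [[0, 0.05, 0.2, 0], [0, 0.05, 0.4, 0], [0, 0.05, 0.6, 0], [0, 0.05, 0.7, 0], [0, 0.05, 0.7, 0]],
])

```text
clock: 51.8
position: [599.6, -126.8, 17.1]
tcp_rot: [[-0.228, -0.003, 0.974], [-0.974, 0.001, -0.228], [-0.0, -1.0, -0.003]]
force: [-20.2, 3.9, 42.7]
opening: 37.4
```

```bash
python3 - <<'E'
from hold import *
c=grab("wrist","w29");tilt(c)
E
```

```text
lip hx [26.5 38.4] hy [-25.4  25.1]
cell plane n [0.166 0.001 0.986] tilt 9.53 deg; top z at hx=-30,0,25: [37.5, 32.4, 28.2] hx -33.1 24.1 0.4820343607065894
```

View pics/w29.png

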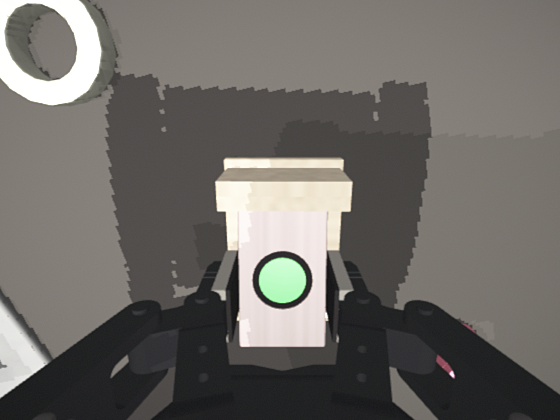

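>>> carry_out([
  [[0, -0.1, -0.1, 0], [0, -0.25, -0.1, 0], [0, -0.25, -0.1, 0]],
])

```text
clock: 52.15
position: [601.0, -127.3, 18.2]
tcp_rot: [[-0.228, 0.001, 0.974], [-0.974, -0.0, -0.228], [0.0, -1.0, 0.001]]
force: [1.4, 0.5, -1.0]
opening: 36.9
```

>>> carry_out([
  [[0, 0, 0.1, 0], [0, 0, 0.2, 0], [0, 0, 0.3, 0], [0, 0, 0.3, 0]],
])

```text
clock: 52.55
position: [603.8, -127.9, 17.7]
tcp_rot: [[-0.228, -0.0, 0.974], [-0.974, 0.0, -0.228], [-0.0, -1.0, -0.0]]
force: [-0.2, -1.1, -2.3]
opening: 37.4
```

```bash
python3 - <<'E'
from hold import *
c=grab("wrist","w30");tilt(c)
E
```

```text
lip hx [26.7 38.5] hy [-25.4  25.1]
cell plane n [0.158 0.002 0.987] tilt 9.09 deg; top z at hx=-30,0,25: [38.5, 33.7, 29.7] hx -29.3 24.5 0.47840002608633797
```

View pics/w30.png

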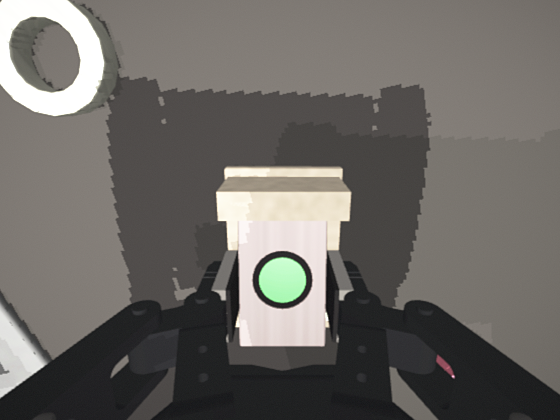

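>>> carry_out([
  [[0, 0, 0.1, 0], [0, 0, 0.2, 0], [0, 0.03, 0.25, 0], [0, 0.03, 0.25, 0]],
])

```text
clock: 53.0
position: [606.2, -128.4, 17.6]
tcp_rot: [[-0.228, 0.0, 0.974], [-0.974, -0.0, -0.228], [0.0, -1.0, 0.0]]
force: [-0.5, 0.1, -1.4]
opening: 37.8
```

>>> carry_out([
  [[0, 0, 0.1, 0], [0, 0, 0.15, 0], [0, 0, 0.15, 0]],
])

```text
clock: 53.3
position: [606.9, -128.6, 17.5]
tcp_rot: [[-0.228, -0.001, 0.974], [-0.974, 0.0, -0.228], [-0.0, -1.0, -0.001]]
force: [-4.2, 0.7, 1.1]
opening: 37.6
```

>>> carry_out([
  [[0, 0, 0.05, 0], [0, 0.1, 0.05, 0], [0, 0.2, 0.05, 0], [0, 0.2, 0.05, 0]],
])

```text
clock: 53.7
position: [607.1, -128.6, 16.0]
tcp_rot: [[-0.228, -0.001, 0.974], [-0.974, 0.0, -0.228], [-0.0, -1.0, -0.001]]
force: [-9.9, 2.3, 13.0]
opening: 37.3
```

```bash
python3 - <<'E'
from hold import *
c=grab("wrist","w31");tilt(c)
E
```

```text
lip hx [26.5 38.5] hy [-25.4  25.1]
cell plane n [0.128 0.    0.992] tilt 7.35 deg; top z at hx=-30,0,25: [36.7, 32.8, 29.6] hx -26.0 24.4 0.48575052703937543
```

View pics/w31.png

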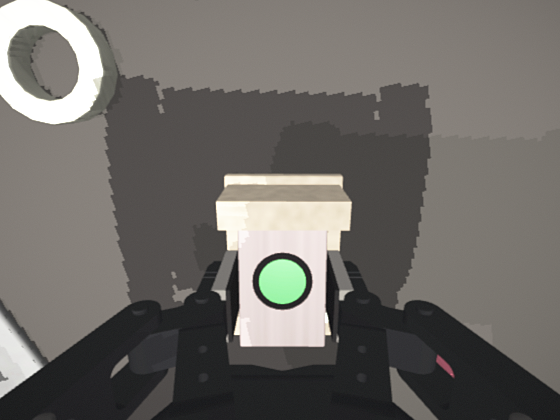

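>>> carry_out([
  [[0, 0.05, 0, 0], [0, 0.1, 0, 0], [0, 0.1, 0, 0]],
])

```text
clock: 54.05
position: [607.3, -128.7, 15.2]
tcp_rot: [[-0.228, -0.001, 0.974], [-0.974, 0.0, -0.228], [-0.0, -1.0, -0.001]]
force: [-9.6, 2.6, 14.2]
opening: 37.5
```

>>> carry_out([
  [[0, -0.1, 0, 0], [0, -0.1, 0, 0], [0, -0.1, 0, 0], [0, -0.1, 0, 0]],
], claw=55)

```text
clock: 54.45
position: [608.3, -128.9, 15.6]
tcp_rot: [[-0.228, 0.0, 0.974], [-0.974, -0.0, -0.228], [0.0, -1.0, 0.0]]
force: [0.1, 0.8, 0.6]
opening: 46.9
```

```bash
python3 - <<'E'
from hold import *
c=grab("wrist","w32");tilt(c)
E
```

```text
lip hx [26.5 38.5] hy [-25.4  25. ]
cell plane n [-0.002 -0.     1.   ] tilt -0.12 deg; top z at hx=-30,0,25: [28.9, 29.0, 29.0] hx -30.5 24.0 0.46809744192387504
```

View pics/w32.png

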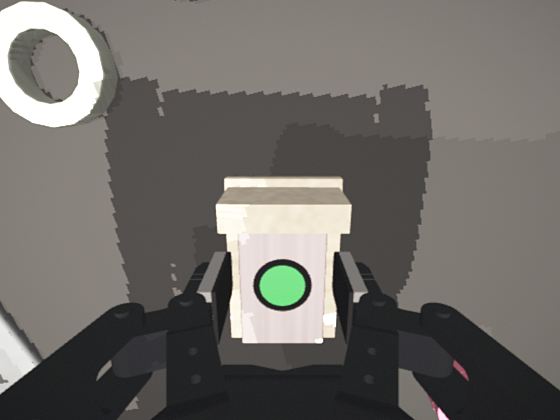

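>>> carry_out([
  [[0, -1, 0, 0], [0, -4, 0, 0], [0, -9, 0, 0], [0, -14, 0, -0.15], [0, -19, 0, -0.3], [0, -22, 0, -0.45], [0, -22, 0, -0.6], [0, -22, 0, -0.75], [0, -22, 0, -0.9], [0, -22, 0, -1.05], [0, -22, 0, -1.2], [0, -22, 0, -1.2]],
], claw=100)

```text
clock: 55.7
position: [607.9, -128.8, 236.3]
tcp_rot: [[0.826, 0.0, 0.563], [-0.563, -0.0, 0.826], [0.0, -1.0, 0.0]]
force: [-0.4, -0.4, -0.7]
opening: 85.2
```

```bash
python3 - <<'E'
from hold import *
c=grab("wrist","w33")
X=cloud(c)
k=(c["depth"]>0)&(np.hypot(X[...,0]-606,X[...,1]+130)<45)&(X[...,2]>25)&(X[...,2]<32)
P=X[k];r=cv2.minAreaRect(P[:,:2].astype(np.float32));print(r,plane(P)[1],np.median(P[:,2]))
from station import bot
print(bot.read_state()["joints"])
go([480,120,250],DYAW)
E
```

```text
((608.730224609375, -127.01321411132812), (44.51616287231445, 69.05362701416016), 77.65693664550781) [6.80635235e-04 1.04289399e-03 9.99999225e-01] 29.02100601742805
[-1.47567561e+01  2.49418761e+01  9.51116521e+01 -2.95300394e-03
  5.99236373e+01  1.98600156e+01]
now [ 608.  -128.8  236.2] yaw -34.62 -> shift [-24.67  -1.39  13.21] turn -0.775 len mm 280
```

View pics/w33.png

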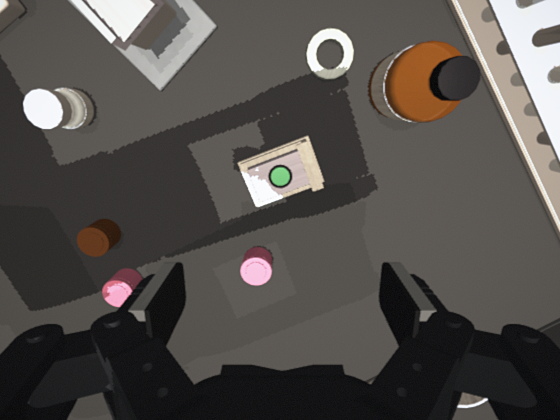

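>>> carry_out([
  [[-5, -1.4, 2.5, -0.15], [-9.5, -1.4, 5, -0.3], [-14, -1.4, 7.5, -0.45], [-18, -1.4, 10, -0.6], [-22, -1.4, 12, -0.75], [-24.7, -1.4, 13.2, -0.775], [-24.7, -1.4, 13.2, -0.775], [-24.7, -1.4, 13.2, -0.775], [-24.7, -1.4, 13.2, -0.775]],
])

```text
clock: 56.65
position: [479.5, 119.2, 249.8]
tcp_rot: [[0.985, 0.001, -0.17], [0.17, -0.0, 0.985], [0.001, -1.0, -0.0]]
force: [1.0, 0.7, -0.5]
opening: 85.5
```

```bash
python3 - <<'E'
from hold import *
c=grab("wrist","w34");chutepucks(c)
from station import bot
print(bot.read_state()["position"])
X=cloud(c)
v=c["depth"]>0
k=v&(np.hypot(X[...,0]-450,X[...,1]-180)<60)&(X[...,2]>22)&(X[...,2]<30)
r=cv2.minAreaRect(X[k][:,:2].astype(np.float32));print("block",r)
b=v&(np.hypot(X[...,0]-480,X[...,1]-175)<60)&(X[...,2]>85);P=X[b];print(len(P),P.mean(0),P[:,2].max())
# sphere fit r=13 free
A=np.c_[2*P,np.ones(len(P))];s=np.linalg.lstsq(A,(P**2).sum(1),rcond=None)[0];print("sphere",s[:3],np.sqrt(s[3]+s[:3]@s[:3]))
E
```

```text
blob [383. 151.] 4222 x -24.0 19.4 y -143.6 -23.9 top z 30.2
  normal [-0.003  0.001  1.   ] rms 0.54
[479.55984326 118.92794517 249.71913011]
block ((452.7651062011719, 188.40130615234375), (75.83657836914062, 70.84918975830078), 88.56229400634766)
22772 [485.06471986 134.83456452 323.20534866] 347.8916606931904
sphere [439.91096761 316.83771967 249.42964407] 207.4391144862841
```

View pics/w34.png

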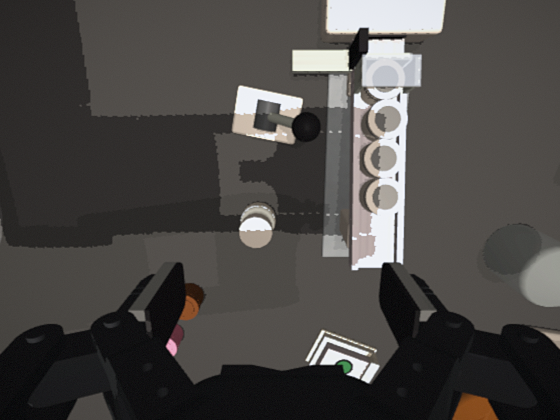

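```bash
python3 - <<'E'
from hold import *
c=load("w34");X=cloud(c);v=c["depth"]>0;u=np.zeros(v.shape,bool);u[75:160,220:330]=True
k=v&u&(X[...,2]>22)&(X[...,2]<30)
k=cv2.morphologyEx(k.astype(np.uint8),cv2.MORPH_OPEN,np.ones((3,3)))>0
n,l,st,_=cv2.connectedComponentsWithStats(k.astype(np.uint8));i=1+np.argmax(st[1:,4])
r=cv2.minAreaRect(X[l==i][:,:2].astype(np.float32));print("block",r,np.median(X[l==i][:,2]))
b=v&u&(X[...,2]>88)&(X[...,2]<115);P=X[b]
from scipy.optimize import least_squares
f=least_squares(lambda p:np.linalg.norm(P-p,axis=1)-13,P.mean(0)-[0,0,8],loss="soft_l1");print("ball",f.x,abs(f.fun).mean(),len(P))
E
```

```text
block ((451.99249267578125, 175.53469848632812), (50.072654724121094, 69.95018768310547), 88.56229400634766) 25.831442680641402
ball [490.28348114 174.8270484   93.19377725] 0.3814862750571559 691
```

```bash
python3 - <<'E'
from hold import *
c=load("w34")
X=cloud(c);q=(X-DO)@DR;v=c["depth"]>0
k=v&(q[...,1]>3)&(q[...,1]<17)&(q[...,2]>43.5)&(q[...,2]<50)&(q[...,0]<0)
print(np.percentile(q[k],[2,50,98],axis=0).round(1))
cv2.imwrite("pics/w34z.png",cv2.resize(c["pixels"][10:290,210:450],(514,600),interpolation=cv2.INTER_CUBIC))
go([531,174.5,140],-1.4)
E
```

```text
[[-29.8   3.4  44.7]
 [-26.   10.2  46.8]
 [-22.2  16.6  48.2]]
now [479.6 118.9 249.7] yaw 9.8 -> shift [ 6.01 10.97  4.6 ] turn 0.195 len mm 133
```

View pics/w34z.png

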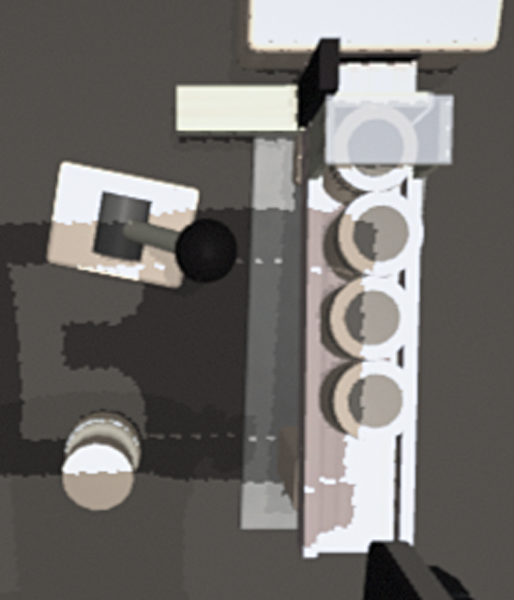

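>>> carry_out([
  [[3, 0, 2.5, 0.1], [6, 0, 4.6, 0.195], [6, 0, 4.6, 0.195], [6, 3, 4.6, 0.195], [6, 7, 4.6, 0.195], [6, 11, 4.6, 0.195], [6, 11, 4.6, 0.195], [6, 11, 4.6, 0.195]],
], claw=0)

```text
clock: 57.5
position: [530.2, 174.6, 139.9]
tcp_rot: [[1.0, -0.001, 0.023], [-0.023, -0.0, 1.0], [-0.001, -1.0, -0.0]]
force: [0.2, -0.1, 0.4]
opening: -0.1
```

```bash
python3 - <<'E'
from hold import *
c=grab("wrist","w35")
go([531,174.5,83],-1.4)
E
```

```text
now [531.1 175.  141. ] yaw -1.27 -> shift [-0.01  5.8  -0.05] turn 0.002 len mm 58
```

View pics/w35.png

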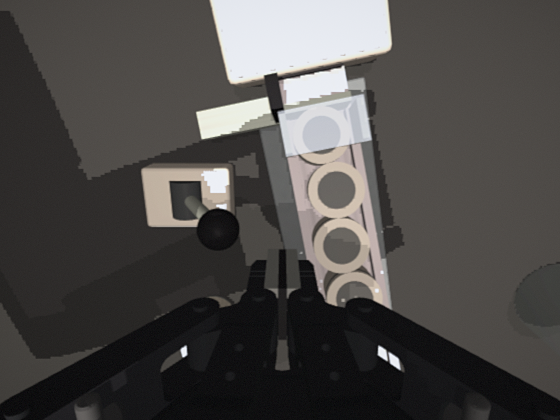

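>>> carry_out([
  [[0, 2, 0, 0], [0, 4, 0, 0], [0, 5.2, 0, 0], [0, 5.8, 0, 0], [0, 5.8, 0, 0], [-0.5, 5.8, 0, 0], [-1, 5.8, 0, 0], [-1.5, 5.8, 0, 0], [-2, 5.8, 0, 0], [-2.5, 5.8, 0, 0], [-3, 5.8, 0, 0]],
])

```text
clock: 58.65
position: [499.7, 176.1, 81.7]
tcp_rot: [[1.0, 0.0, 0.021], [-0.021, 0.0, 1.0], [0.0, -1.0, 0.0]]
force: [0.7, -0.2, 1.8]
opening: -0.3
```

```bash
python3 - <<'E'
from hold import *
c=grab("wrist","w36");print(__import__("station").bot.read_state()["force"])
E
```

```text
[0.12575328 1.02329222 0.98215931]
```

View pics/w36.png

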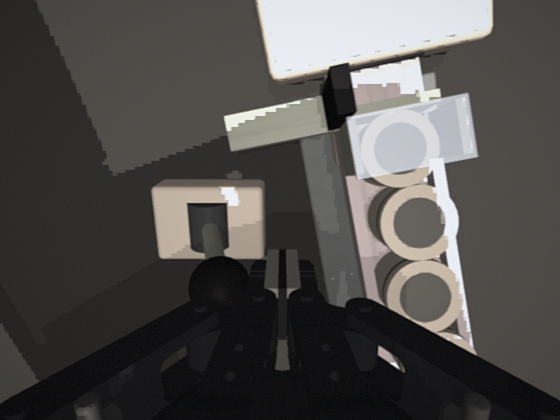

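>>> carry_out([
  [[-0.5, 0, 0, 0], [-1, 0, 0, 0], [-1.5, 0, 0, 0], [-2, 0, 0, 0], [-2.5, 0, 0, 0], [-3, 0, 0, 0], [-3.5, 0, 0, 0], [-4, 0, 0, 0], [-4.5, 0, 0, 0], [-5, 0, 0, 0], [-5.4, 0, 0, 0]],
])

```text
clock: 59.8
position: [445.6, 177.1, 81.6]
tcp_rot: [[1.0, -0.0, 0.021], [-0.021, -0.0, 1.0], [-0.0, -1.0, -0.0]]
force: [1.2, -0.8, -0.4]
opening: -0.1
```

```bash
python3 - <<'E'
from hold import *
c=grab("wrist","w37");print(__import__("station").bot.read_state()["force"])
E
```

```text
[0.66716446 0.26599109 0.0160946 ]
```

View pics/w37.png

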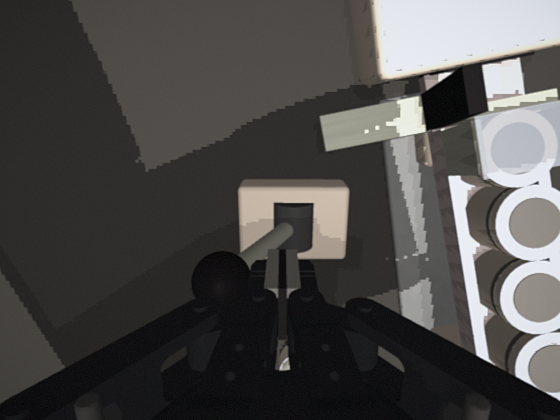

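Continue in small steps to the stop.

>>> carry_out([
  [[-0.2, 0, 0, 0], [-0.4, 0, 0, 0], [-0.6, 0, 0, 0], [-0.7, 0, 0, 0], [-0.8, 0, 0, 0], [-0.8, 0, 0, 0]],
])

```text
clock: 60.45
position: [440.1, 177.7, 82.0]
tcp_rot: [[1.0, 0.004, 0.021], [-0.021, 0.001, 1.0], [0.004, -1.0, 0.001]]
force: [9.5, -0.6, -2.3]
opening: -0.6
```

>>> carry_out([
  [[-0.1, 0, 0, 0], [-0.2, 0, 0, 0], [-0.3, 0, 0, 0], [-0.3, 0, 0, 0]],
])

```text
clock: 60.85
position: [439.5, 178.3, 82.5]
tcp_rot: [[1.0, 0.008, 0.021], [-0.021, 0.002, 1.0], [0.008, -1.0, 0.002]]
force: [18.6, -0.7, -3.6]
opening: -0.2
```

>>> carry_out([
  [[1, 0, 0, 0], [3, 0, 0, 0], [4, -4, 0, 0], [4, -9, 0, 0], [4, -14, -2, 0], [4, -17, -5, 0], [4, -17, -8, 0], [4, -17, -8, 0], [4, -17, -8, 0]],
])

```text
clock: 61.75
position: [473.2, 96.1, 251.6]
tcp_rot: [[1.0, -0.0, 0.023], [-0.023, 0.0, 1.0], [-0.0, -1.0, 0.0]]
force: [-0.5, 0.1, -0.0]
opening: -0.3
```

```bash
python3 - <<'E'
from hold import *
c=grab("wrist","w38");grab("scene","s38");chutepucks(c)
X=cloud(c);q=(X-DO)@DR;v=c["depth"]>0
k=v&(q[...,1]>3)&(q[...,1]<17)&(q[...,2]>43.5)&(q[...,2]<50)&(q[...,0]<0);print("tab",np.percentile(q[k],[2,50,98],axis=0).round(1))
u=v&(X[...,2]>85)&(X[...,2]<115)&(np.hypot(X[...,0]-430,X[...,1]-176)<60);u[250:]=False;P=X[u]
from scipy.optimize import least_squares
f=least_squares(lambda p:np.linalg.norm(P-p,axis=1)-13,P.mean(0)-[0,0,8],loss="soft_l1");print("ball",f.x,abs(f.fun).mean(),len(P),"lever angle",np.arctan2(452-f.x[0],f.x[2]-22)+.5)
s=load("s38");cv2.imwrite("pics/s38z.png",cv2.resize(s["pixels"][130:310,150:400],(800,576),interpolation=cv2.INTER_CUBIC))
E
```

```text
blob [385. 105.] 4716 x -23.9 19.4 y -143.7 -22.6 top z 30.2
  normal [-0.     0.001  1.   ] rms 0.53
tab [[-29.8   3.1  43.9]
 [-26.5   4.4  46.5]
 [-22.2   6.5  47.7]]
ball [413.76161371 176.74089315  93.01419306] 0.4000703433179102 759 lever angle 0.9939410920595289
```

View pics/w38.png

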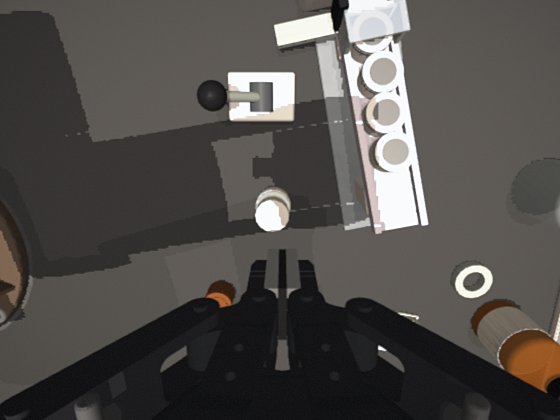

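View pics/s38z.png

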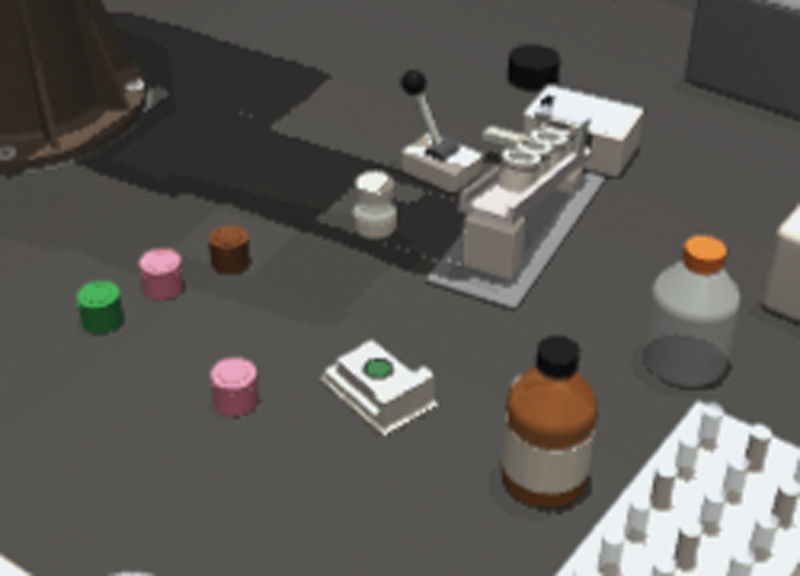

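```bash
python3 -c "
from station import bot
print(bot.finish_job())"
```

```text
the job is handed in; nothing more can be done
None
```

I handed the job in at about 62 s of robot time, with all the steps done in the order asked. Handing in reports no verdict.

- **Gate:** I pushed it shut until it met a hard stop (about 16–30 N, in two pushes at different points along the tab). The camera shows about 41 mm of travel rather than 45 mm. I took that to mean it started about 4 mm in. The blade spans the chute.
- **Pucks:** All four white pucks are upright and flat on the chute floor in one row. The uppermost puck's rear is at deck y = -143.7 mm, and a row touching the gate would end at -144 mm. One puck was knocked about 45 mm aside during the run; I found it again and loaded it.
- **Reference cell:** It lies flat in the pocket (tilt -0.1°) with one end under the lip. Its top is at the expected height, allowing for the camera's 1 mm offset.
- **Lever:** I threw it last, to its stop. The ball's measured position gives 0.99 rad.
- **Other things on the bench:** I didn't touch the look-alikes or bystanders, and those in the last picture look unmoved. I checked them by eye only, without measuring.

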